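# Cross the strain viewer's analyser and clamp it

## Robot

A 7-joint arm with a two-finger parallel gripper is mounted at the origin on a cart in front of the work surface, level with it; the furniture and walls round the work are solid. World frame = base frame: x ahead of the robot, y to its left, z up, the work surface at z = 0. Lengths are in m, angles in rad, forces in N, time in s.
With the tool pointing down it reaches from about 0.4 to 0.85 m from the base axis. Payload 10.4 kg.
Tool frame: the origin (TCP) lies between the finger pads; the fingertips stand tips_ahead ahead of it and the grasp point (between the pads) lies 11 mm behind it (tips_ahead is the distance from the TCP to the fingertips, in m); z points along the fingers, x is the direction in which the jaws open and shut, and the axes are right-handed (so a half turn about z gives the same grasp; the last joint's range is limited). The gripper opens to 87 mm and grips with 3 to 60 N. Pads are 19 mm wide; open, the fingers measure 117 mm over their backs; the gripper's body (75 mm by 190 mm) begins 51 mm behind the grasp point.
Start: joints at [1.304, 0.332, -0.065, 1.46, 0.022, 1.35, -0.088], TCP at [0.151, -0.607, 0.231] pointing down, gripper open.
Joint ranges: [-2.6, 2.6], [-0.5, 2.12], [-1.47, 1.34], [0.16, 2.42], [-1.27, 4.41], [0.06, 2.06], [-2.6, 2.6]. Speed limits (rad/s): [2.22, 2.22, 2.79, 2.79, 3.14, 3.14, 3.14].

## Interface

Orientations are given as a unit quaternion [x, y, z, w].
In Python, from bench import read_state, camera, close_job, tips_ahead gives the robot as it stands.
- The arm moves only by the tool arm_command, never from a script. Its argument "commands" is a list that holds one entry, the list of rows, each a list of 7 numbers: the turn, a rotation vector about the tool's x, y, z in rad, then the shift along the tool's x, y, z in m, then the opening in per cent of the stroke, from 0 (shut) to 100 (fully open). In form: [[[rx, ry, rz, x, y, z, claw], ...]]. A call has 1 to 20 rows; each row shifts and turns the commanded pose from where the row before left it, along the tool's axes as they then stand; what a row does not reach is not made up. A row lasts 1/8 s, in which the tool goes at most 62.5 mm and 10.7 degrees, less where a joint would pass 70% of its speed; a pose out of reach is approached as far as the arm can. A call with a gripper value outside its range is refused whole. The fingers move at their own pace and stop on an object; "newtons" is the grip in N (left out, the last holds). Time passes only in rows, so rows that do not move let the fingers close. It gives the time, the measured TCP pose, the force and the opening at its end, in the units of the state.
- read_state(): the state, without advancing time (a new reading comes with each control period).
- camera(name): name is "scene" or "side" or "wrist"; returns a dict with "frame" (420x560x3 uint8, red, green, blue), "vfov" (degrees; the focal length in pixels is half the picture's height over the tangent of half this angle, whatever the lens; pixels are square), "cx", "cy" (the principal point, pixels), "R" (3x3) and "t" (3): a world point X has camera coordinates R X + t. Camera axes: x right, y down, z forward; pixel columns grow to the right and rows downward; lengths in m; the calibration is good to about 2 mm. A picture is of the moment at which its call begins. There is no depth.
- close_job(): hands the job in, once; it reports no verdict.
The state is a dict: "time": time; "joint_positions": joint angles; "joint_vel": joint speeds; "joint_torque": joint torques, N m; "ee_pos": TCP position; "eef_rot": TCP orientation; "ft_force": force on the tool from outside, world axes, zero at the start; "torque": the same for the moment, N m; "width": finger opening in m.
Only numpy, scipy, OpenCV 4.12 (cv2) and the standard library are available. Lean on these libraries where they do the work, as an engineer would, in place of code of your own. Each camera call takes 0.05 s, during which the arm holds its last target.

## Task

The vial standing on the strain viewer's window is to be checked for strain. First switch the viewer's lamp on by pushing its toggle over towards the viewer's back; then push the analyser lever round its arc until the ring's index line stands at the long zero mark of the scale inside it; last, push the clamp lever round to the back, up to its stop, so that the ring is locked there. Push gently with the fingertips, grip and lift nothing, and leave the scale ring, the vials and the other things as they are.

Things in the scene. Friction and masses are not known exactly. Their poses are not given: they have to be found in the camera images.
- strain_viewer: Strain viewer (bench polariscope), fixed to the bench: flat grey light base 194 x 176 x 30 mm with a round white window; round dark head (radius 80, underside at 86 mm) on a column at the back. Origin: on the bench under the head's centre; x to its back, y to its left seen from the front. Black pod 46 mm high on the right (x -82 to 22, y -174 to -88 mm). Nothing on it is higher than 120 mm.
- head_axis (a point): Point on the vertical axis about which the analyser ring and the scale turn, 110 mm above the bench.
- lamp_switch (a joint): Bat-handle switch on the pod, 24 mm long; rad: -0.35 leaning fully to the front (off), 0 upright, +0.35 fully to the back (on). Turns about the viewer's y axis at x -38, y -138 mm, 48 mm above the bench; stays where it is left; about 1 N at its tip moves it.
- switch_tip (a point): Centre of the 9 mm ball end of the lamp switch, 22.5 mm from its pivot (about 70 mm above the bench).
- analyser (a joint): Angle (rad) of the knurled dark analyser ring (radii 61 to 78 mm, top at 109 mm) about head_axis. At 0 its lever points to the viewer's front (-x); positive is counter-clockwise seen from above (lever to the viewer's right, -y). Travel -0.9 to 1.25. Stays where it is left; about 1.2 N on the knob moves it while the clamp is open; the closed clamp holds it fast.
- lever_knob (a point): Middle of the black knob on the end of the analyser lever, on its centre line, 105 mm from head_axis and 106 mm above the bench. The knob is a 14 mm round, from 96 to 114 mm out, on a 7 mm rod; under lever and knob there is free air down to the base or pod.
- analyser_index (a point): Inner end of the white index line on the analyser ring, on the tooth that points inward at the scale, in line with the lever, 60 mm from head_axis.
- scale (a joint): Angle (rad) of the flat aluminium scale ring (radii 44 to 60 mm) inside the analyser ring; same zero and sense as analyser: the index line stands at the zero mark when both are equal. Short marks every 10 degrees, longer every 30; the zero mark is the one full-width bold line with a small arrow head. Stiff; stays as found.
- scale_zero (a point): Outer end of the zero mark, 60 mm from head_axis; the index line stands at the mark when analyser_index meets this point.
- clamp (a joint): Clamp lever on the head's left (+y) side; rad: 0 open (lever points outward and 35 degrees to the front), 1.2 at its stop (outward and about 34 degrees to the back), turning clockwise seen from above. From about 0.8 it presses a brass pad on the analyser ring's rim. Stays where it is left; 4 to 6 N at its ball moves it.
- clamp_pivot (a point): On the clamp lever's vertical axis, 100 mm to the left (+y) of head_axis, 112 mm above the bench.
- clamp_ball (a point): Centre of the 14 mm black ball at the end of the clamp lever, 52 mm from its pivot and 112 mm above the bench; the rod between is 7 mm thick.
- vial_2: Glass vial with a white cap, 24 mm across and 44 mm high, standing on the viewer's window under the head; origin at the centre of its foot. Leave it.
- vial_1: Glass vial with a blue cap, 24 x 44 mm, standing on the bench to the viewer's left, under the sweep of the clamp lever. Leave it.
- vial_4: Glass vial with a black cap, 24 x 44 mm, standing on the bench to the viewer's left, nearer its front. Leave it.
- vial_3: Glass vial with a blue cap, 24 x 44 mm, standing on the bench to the right of the control pod. Leave it.
- tweezers: Steel tweezers, 122 mm long, 9 mm high, lying in front of the viewer. Leave them.
- septum_carton: Small brown carton 80 x 110 x 30 mm on the bench to the right. Leave it.

How it is judged:
By the outcome, as a careful person would: the job done as asked, in the order asked, and still so for the second after the job is handed in, with the robot touching nothing.
It also fails if it takes over 61 s, if anything falls off the work surface, if the arm or the gripper's body presses on something with over 40 N, if the wrist force passes 120 N, or if a joint passes its speed limit or range.

## Working session

There is one attempt and no reset: what is moved stays moved. The work goes in short steps, Python scripts to look and compute and a tool call to move; the robot and the scene stay as the last step left them, time stands still between calls to the robot, and variables do not carry over. Pictures are saved under pics/ and viewed, and the job is handed in when it is done.

Besides the shell and the picture viewer there is one more tool, called after "Request:" as name(argument=value, ...) on one line, values as JSON. arm_command: Moves the arm, as the interface text tells. Its arguments: {"type":"object","properties":{"commands":{"type":"array"},"newtons":{"type":"number"}},"required":["commands"]}

```bash
mkdir -p pics; ls
python3 - <<'E'
from bench import read_state, camera, tips_ahead
import cv2
print(tips_ahead, read_state())
for n in ("scene","side","wrist"):
    c=camera(n); cv2.imwrite(f"pics/a_{n}.png",c["frame"][:,:,::-1]); print(n,c["vfov"],c["cx"],c["cy"],c["R"],c["t"])
E
```

```text
pics
0.008 {'time': 0.0, 'joint_positions': array([ 1.30438939,  0.33288326, -0.06469015,  1.46096493,  0.02160631,
        1.34990392, -0.08849935]), 'joint_vel': array([ 4.82394793e-04, -1.04727862e-03, -7.76562258e-04, -1.33019260e-03,
        1.03345356e-03, -1.72321050e-03,  8.73034888e-05]), 'joint_torque': array([-1.63628938e-04, -6.23260689e+01,  2.46443687e-02, -3.89908791e+01,
       -6.14030496e-02,  3.96119140e-02,  1.91668914e-04]), 'ee_pos': array([ 0.15076639, -0.60614223,  0.22973553]), 'eef_rot': array([ 7.87848922e-01, -6.15868120e-01, -5.99876204e-04, -4.19296832e-04]), 'ft_force': array([ 0.86070033,  0.01079033, -0.373526  ]), 'torque': array([0.0156341 , 0.0151428 , 0.02820027]), 'width': 0.08714414152614848}
scene 53.36290546360018 274.0358558860233 205.78712199883563 [[-0.65570571 -0.75484645  0.01602707]
 [-0.49628507  0.41491194 -0.76259374]
 [ 0.56899135 -0.50799107 -0.64667914]] [0.1991453  0.38912918 0.58680752]
side 53.42645588744944 284.83376859006626 210.76030327622937 [[-0.99983028  0.01703816  0.00700759]
 [ 0.00408152  0.57577826 -0.8175957 ]
 [-0.01796514 -0.81742834 -0.57575009]] [0.51734751 0.16569198 0.91373019]
wrist 59.753893177534515 279.82079497484256 209.3638048848172 [[ 2.41099453e-01 -9.70500351e-01 -3.49248347e-04]
 [-9.36985937e-01 -2.32867259e-01  2.60442303e-01]
 [-2.52840675e-01 -6.24652560e-02 -9.65489350e-01]] [-0.62392738 -0.03177884  0.38953759]
```

View pics/a_scene.png

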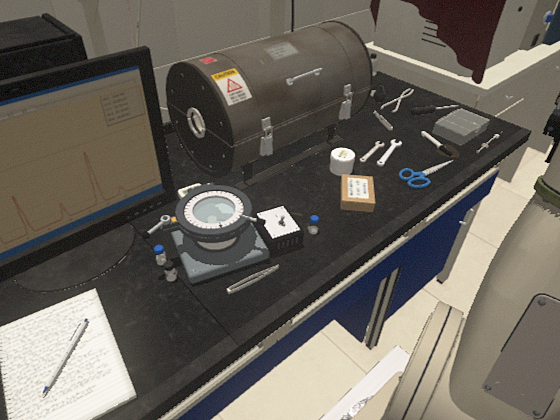

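View pics/a_side.png

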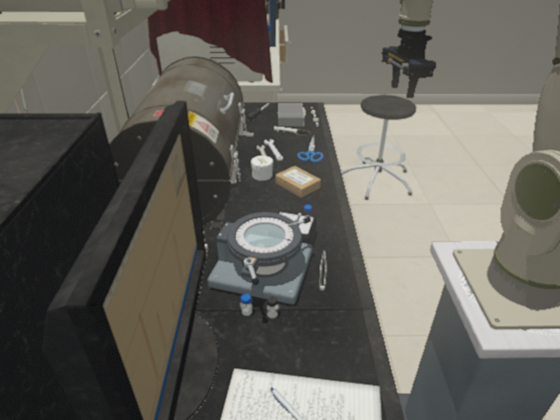

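View pics/a_wrist.png

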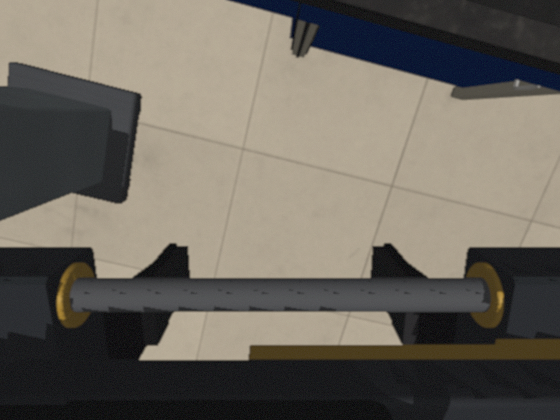

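The scene view shows the viewer with its head at about (212,210), the pod at (282,225) and the clamp lever at (160,225). In the side view the head is at (265,237). I'll zoom in on both.

Run:
```python
import cv2
a=cv2.imread("pics/a_scene.png"); cv2.imwrite("pics/az_scene.png",cv2.resize(a[165:300,135:335],None,fx=4,fy=4,interpolation=cv2.INTER_CUBIC))
a=cv2.imread("pics/a_side.png"); cv2.imwrite("pics/az_side.png",cv2.resize(a[195:325,195:345],None,fx=4.5,fy=4.5,interpolation=cv2.INTER_CUBIC))
```

```text
(no output)
```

View pics/az_scene.png

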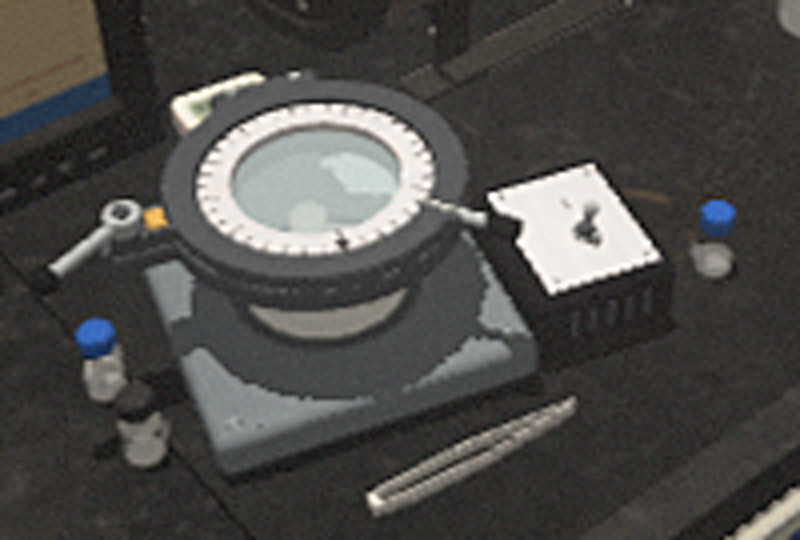

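View pics/az_side.png

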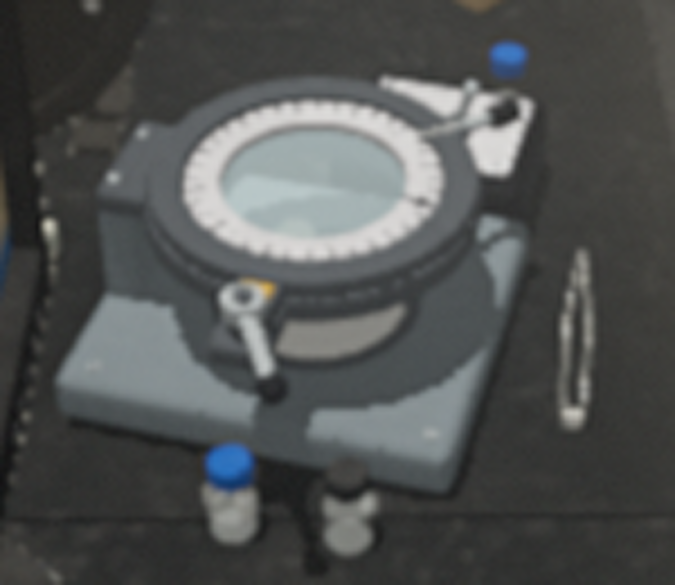

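```bash
cat > h.py <<'E'
import numpy as np, cv2
from bench import read_state, camera
def ray(c,u,v):
    f=210/np.tan(np.radians(c["vfov"])/2)
    R=np.array(c["R"]);t=np.array(c["t"])
    d=R.T@np.array([(u-c["cx"])/f,(v-c["cy"])/f,1.]);return -R.T@t,d
def onz(c,u,v,z):
    o,d=ray(c,u,v);return o+d*(z-o[2])/d[2]
def proj(c,X):
    f=210/np.tan(np.radians(c["vfov"])/2)
    p=np.array(c["R"])@np.array(X)+np.array(c["t"]);return np.array([c["cx"]+f*p[0]/p[2],c["cy"]+f*p[1]/p[2]])
def tri(a,ua,b,ub):
    o1,d1=ray(a,*ua);o2,d2=ray(b,*ub)
    s=np.linalg.lstsq(np.c_[d1,-d2],o2-o1,rcond=None)[0]
    p=o1+s[0]*d1;q=o2+s[1]*d2;return (p+q)/2,np.linalg.norm(p-q)
def circ(P):
    A=np.c_[2*P[:,:2],np.ones(len(P))];s=np.linalg.lstsq(A,(P[:,:2]**2).sum(1),rcond=None)[0]
    return s[:2],np.sqrt(s[2]+s[:2]@s[:2])
E
python3 - <<'E'
from h import *
A=camera("scene");B=camera("side")
def ring(c,box):
    x0,y0,x1,y1=box
    g=c["frame"].min(2).astype(np.uint8)
    m=np.zeros_like(g);m[y0:y1,x0:x1]=(g[y0:y1,x0:x1]>150)
    m=cv2.morphologyEx(m,cv2.MORPH_CLOSE,np.ones((3,3)))
    cs,_=cv2.findContours(m,cv2.RETR_EXTERNAL,cv2.CHAIN_APPROX_NONE)
    k=max(cs,key=cv2.contourArea)
    h=cv2.convexHull(k)[:,0]
    for z in (.105,.107,.109):
        P=np.array([onz(c,u,v,z) for u,v in h]);C,r=circ(P)
        # reject outliers
        d=np.hypot(*(P[:,:2]-C).T);C,r=circ(P[abs(d-r)<.002])
        print(z,C,r,len(h))
ring(A,(180,188,246,232));ring(B,(233,215,294,255))
# triangulated points: name, scene px, side px (zoom coordinates)
s=lambda u,v:(135+u/4,165+v/4); d=lambda u,v:(195+u/4.5,195+v/4.5)
for n,a,b in (("hub",s(121,213),d(242,297)),("ball",s(44,276),d(269,388)),("knob",s(505,222),d(505,107)),("zero",s(344,242),d(422,200)),
  ("rodin",s(432,204),d(422,135)),("vial3cap",s(718,216),d(508,57)),("vial1cap",s(97,337),d(229,465)),("tog",s(588,210),d(470,90))):
    print(n,*tri(A,a,B,b))
E
```

```text
0.105 [ 0.56391683 -0.05685847] 0.060196370812714436 25
0.107 [ 0.56189544 -0.0556479 ] 0.05998442368281191 25
0.109 [ 0.55987406 -0.05443733] 0.05977247655291114 25
0.105 [ 0.56119118 -0.05697746] 0.06032358364379074 28
0.107 [ 0.5610892  -0.05444666] 0.06010538515120279 28
0.109 [ 0.56098723 -0.05191586] 0.059887186658623234 28
hub [0.58857611 0.04011324 0.11609303] 0.0010134859929621554
ball [0.57547401 0.08985306 0.11235724] 0.0028393806970837404
knob [ 0.46685676 -0.1053783   0.10970635] 0.0013232124632263577
zero [ 0.50957594 -0.03732909  0.1062483 ] 0.0014422872476645087
rodin [ 0.50792161 -0.09101587  0.10274099] 6.317436068701644e-05
vial3cap [ 0.45350287 -0.25066641  0.03883275] 0.0010135222561336924
vial1cap [0.59636153 0.06319664 0.03751652] 0.0006338069992025703
tog [ 0.47972568 -0.17418635  0.06998135] 0.00020021826648750947
```

Run:
```python
from h import *
A=camera("scene");B=camera("side")
for n,a,b in (("montop",(150,48),(187,108)),("monbot",(172,205),(203,262)),("monbotL",(0,272),(150,420)),("furnace_end",(170,100),(130,130))):
    print(n,*tri(A,a,B,b))
```

```text
montop [ 0.68520049 -0.03377871  0.40067348] 0.013078010743878593
monbot [ 0.69159778 -0.02579048  0.05137762] 0.004418679218192385
monbotL [0.71497927 0.32554254 0.06389434] 0.008275184171461654
furnace_end [ 0.81306161 -0.12490138  0.27461689] 0.07532772980896936
```

Request:
arm_command(commands=[[[0,0,0.17,0,0,-0.03,0],[0,0,0.17,0,-0.03,-0.03,0],[0,0,0.18,-0.04,-0.04,-0.03,0],[0,0,0,-0.05,-0.03,0,0],[0,0,0,-0.05,-0.03,0,0],[0,0,0,-0.05,-0.03,0,0],[0,0,0,0,0,0,0],[0,0,0,0,0,0,0]]])

```text
time: 1.35
ee_pos: [0.3505, -0.4498, 0.3199]
eef_rot: [-0.603, 0.798, -0.0, -0.0]
ft_force: [-0.5, -0.3, -0.5]
width: 0.0149
```

```bash
cat >> h.py <<'E'
from scipy.spatial.transform import Rotation as Ro
def tool(s=None):
    s=s or read_state();return np.array(s["ee_pos"]),Ro.from_quat(s["eef_rot"]).as_matrix()
def totool(X,s=None):
    p,R=tool(s);return R.T@(np.array(X)-p)
E
python3 - <<'E'
from h import *
c=camera("wrist");p,R=tool();o,d=ray(c,280,210)
print(p,"toolx",R[:,0],"tooly",R[:,1],"cam in tool",R.T@(o-p),"axis",R.T@d,"focus z=.1",onz(c,280,210,.1),onz(c,280,100,.1))
cv2.imwrite("pics/b_wrist.png",c["frame"][:,:,::-1])
print(totool([.5615,-.055,.32]))
a=camera("scene");cv2.imwrite("pics/b_scene.png",a["frame"][:,:,::-1])
E
```

```text
[ 0.34987849 -0.45034697  0.31979972] toolx [-2.74280863e-01 -9.61649467e-01  5.56825328e-04] tooly [-9.61649510e-01  2.74281070e-01  3.37754592e-04] cam in tool [-0.0013299  -0.07066095 -0.15442084] axis [0.00180179 0.26142177 0.96522468] focus z=.1 [ 0.32042809 -0.44141793  0.1       ] [ 0.42800086 -0.47194099  0.1       ]
[-0.43822883 -0.09506946 -0.00047641]
```

View pics/b_scene.png

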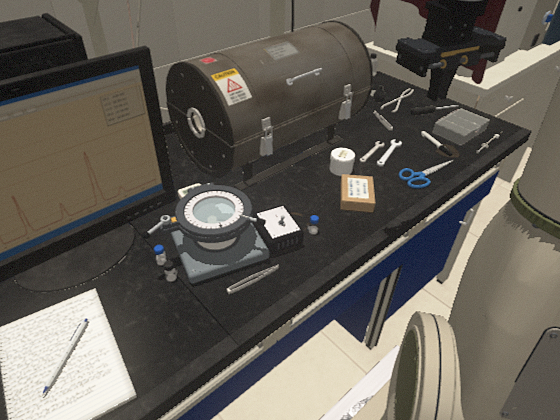

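View pics/b_wrist.png

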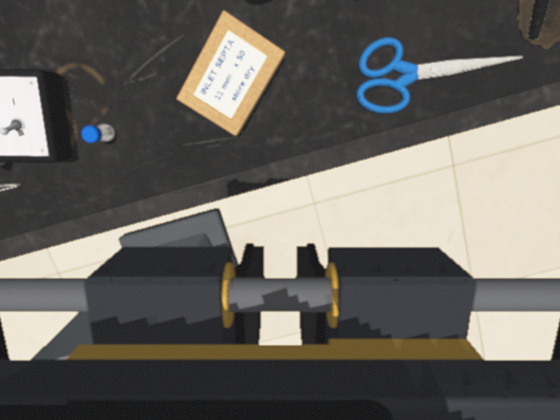

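Request:
arm_command(commands=[[[0,0,0,-0.05,0,0,0],[0,0,0,-0.06,0,0.01,0],[0,0,0,-0.06,0,0.02,0],[0,0,0,-0.06,0,0.02,0],[0,0,0,-0.06,-0.01,0,0],[0,0,0,-0.05,0,0,0],[0,0,0,-0.03,0,0,0],[0,0,0,0,0,0,0],[0,0,0,0,0,0,0]]])

```text
time: 2.58
ee_pos: [0.4608, -0.0992, 0.2703]
eef_rot: [-0.602, 0.798, -0.0, -0.0]
ft_force: [0.4, -0.4, -0.3]
width: 0.0003
```

Run:
```python
from h import *
c=camera("wrist");print(tool(), read_state()["joint_positions"], read_state()["width"])
import pickle;pickle.dump(c,open("w1.pkl","wb"))
cv2.imwrite("pics/c_wrist.png",cv2.resize(c["frame"][0:270,60:460,::-1],None,fx=2,fy=2,interpolation=cv2.INTER_CUBIC))
```

```text
(array([ 0.46071721, -0.09929873,  0.27021646]), array([[-2.75377628e-01, -9.61336115e-01, -1.87918020e-04],
       [-9.61336102e-01,  2.75377664e-01, -2.01454034e-04],
       [ 2.45413464e-04,  1.25176443e-04, -9.99999962e-01]])) [ 6.05217623e-01 -4.03629628e-03 -4.83368358e-01  1.76478324e+00
 -1.68349589e-03  1.38054560e+00 -1.72760759e+00] 0.00021136210297355477
```

View pics/c_wrist.png

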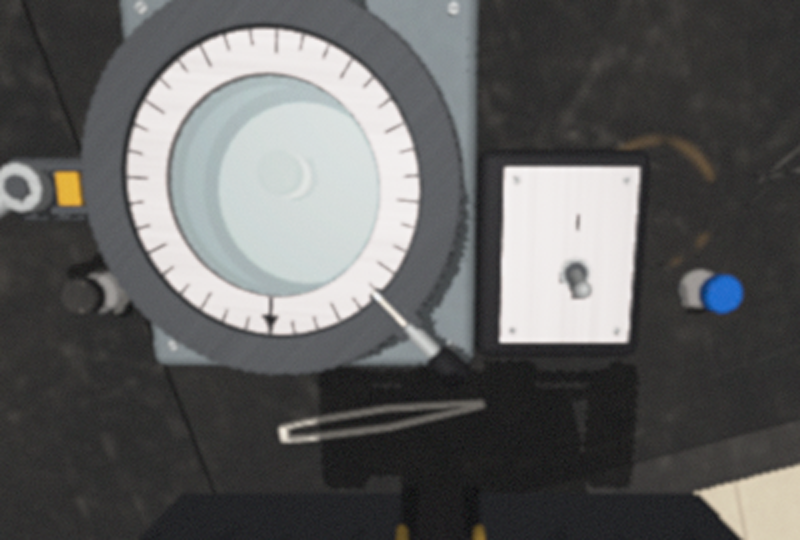

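The wrist view (zoom coordinates) shows the zero arrow at (271,320), the index at (372,288), the knob at (455,360), the switch at (577,283) leaning to the front, and the clamp hub at (18,188).

Run:
```python
from h import *
import pickle
c=pickle.load(open("w1.pkl","rb"))
g=c["frame"].min(2); m=np.zeros_like(g);m[5:170,118:272]=(g[5:170,118:272]>150)
m=cv2.morphologyEx(m.astype(np.uint8),cv2.MORPH_CLOSE,np.ones((3,3)))
k=max(cv2.findContours(m,cv2.RETR_EXTERNAL,cv2.CHAIN_APPROX_NONE)[0],key=cv2.contourArea)[:,0]
for z in (.105,.107,.109):
    P=np.array([onz(c,u+0.,v,z) for u,v in k]);C,r=circ(P)
    for _ in range(5):
        d=np.hypot(*(P[:,:2]-C).T);C,r=circ(P[abs(d-r)<.0015])
    print(z,C,r,(abs(d-r)<.0015).sum(),len(k))
    if z==.107:C0=C
px=lambda x,y:(60+x/2,y/2)
def pol(n,x,y,z):
    p=onz(c,*px(x,y),z);v=p[:2]-C0;print(n,p,np.hypot(*v),np.degrees(np.arctan2(v[1],v[0]))%360)
pol("zero out",271,332,.107);pol("zero in",271,298,.107);pol("idx",372,288,.108);pol("lever root",400,317,.106);pol("rodend",435,347,.106);pol("knob",455,358,.106)
pol("hub",18,188,.116);pol("swtip",580,289,.070)
P=[onz(c,*px(*q),.046) for q in ((516,180),(627,181),(617,331),(511,331))]
for a,b in((0,1),(3,2),(0,3),(1,2)):
    d=P[b]-P[a];print(np.degrees(np.arctan2(d[1],d[0])),np.hypot(*d[:2]))
```

```text
0.105 [ 0.56051665 -0.05527666] 0.06033164799100975 424 475
0.107 [ 0.56031598 -0.05566896] 0.059954050239489715 424 475
0.109 [ 0.56011531 -0.05606127] 0.059576452487970576 424 475
zero out [ 0.50402558 -0.03498061  0.107     ] 0.05997179878076522 159.8201568162857
zero in [ 0.51790629 -0.03987024  0.107     ] 0.04525684114256533 159.5683189164715
idx [ 0.51005467 -0.08304875  0.108     ] 0.05723505901290105 208.57928323948238
lever root [ 0.49468792 -0.09081599  0.106     ] 0.07444699872403593 208.17121866619024
rodend [ 0.4778452  -0.10180528  0.106     ] 0.0944986209304676 209.22379492884406
knob [ 0.47070641 -0.10893551  0.106     ] 0.10424585984858414 210.7284872633001
hub [0.58772355 0.04117979 0.116     ] 0.10065215486308211 74.19882897317947
swtip [ 0.47993874 -0.17457931  0.07      ] 0.1435276006445735 235.9433420774866
-106.46187580517808 0.054771854227680015
-105.98630480690579 0.05508825995287299
163.58765364057402 0.07467894420345216
163.8307422769995 0.07422264155384076
```

Request:
arm_command(commands=[[[0,0,0,0.04,0,0,0],[0,0,0,0.028,0.007,0.03,0],[0,0,0,0,0,0.05,0],[0,0,0,0,0,0.05,0],[0,0,0,0,0,0.04,0],[0,0,0,0,0,0.028,0],[0,0,0,0,0,0,0],[0,0,0,0,0,0,0]]])

```text
time: 3.62
ee_pos: [0.4363, -0.162, 0.0734]
eef_rot: [-0.603, 0.798, -0.001, 0.0]
ft_force: [0.4, 0.6, 0.5]
width: 0.0004
```

```bash
cat >> h.py <<'E'
H=np.array([.5605,-.0555]);YAW=np.radians(-16)
VX=np.array([np.cos(YAW),np.sin(YAW)]);VY=np.array([-VX[1],VX[0]])
def v(X): d=np.array(X)[:2]-H;return np.array([d@VX,d@VY])
def snap(name,cam,box,f):
    c=camera(cam);x0,y0,x1,y1=box;cv2.imwrite(f"pics/{name}.png",cv2.resize(c["frame"][y0:y1,x0:x1,::-1],None,fx=f,fy=f,interpolation=cv2.INTER_CUBIC));return c
E
python3 - <<'E'
from h import *
s=read_state();print(s["ee_pos"],v(s["ee_pos"]),s["ft_force"])
snap("d_wrist","wrist",(0,0,560,420),1.4);snap("d_scene","scene",(135,165,335,300),4)
E
```

```text
[ 0.43627288 -0.16195753  0.07343586] [-0.0900711  -0.13657518] [0.4424253  0.61193763 0.51098449]
```

View pics/d_wrist.png

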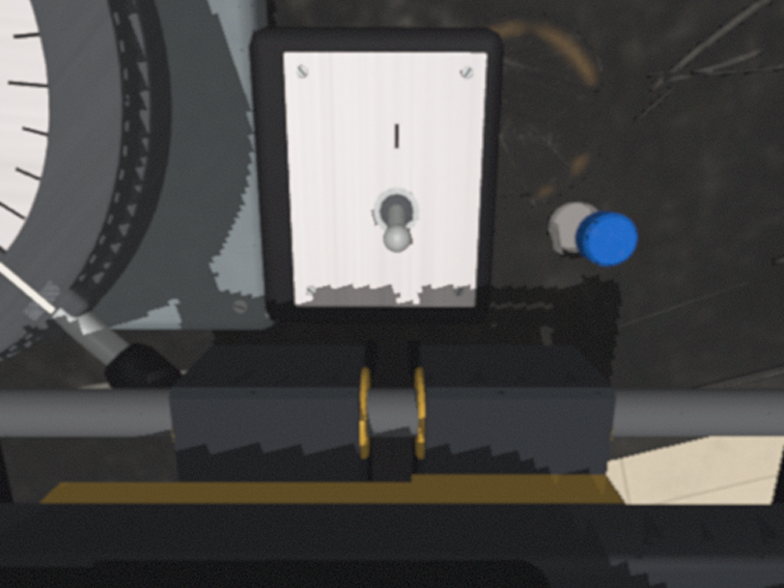

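View pics/d_scene.png

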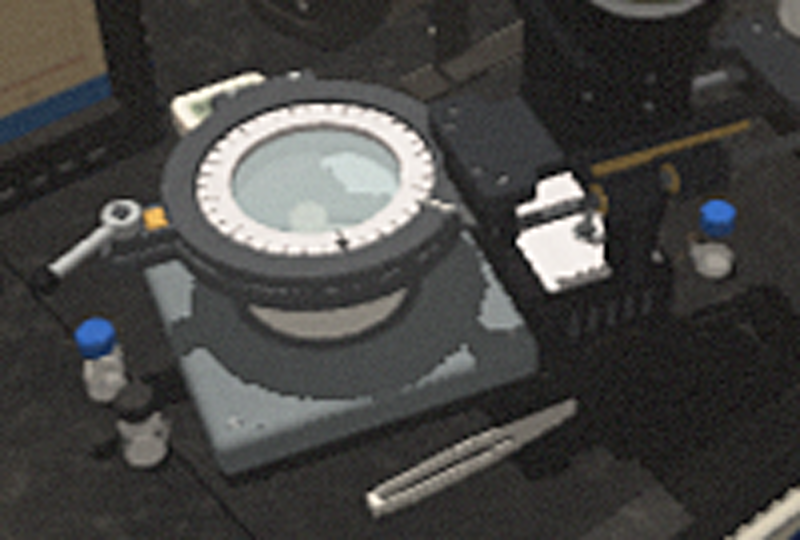

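Switch ball is centred on the finger at (397,238), leaning to the front. I'm pushing now.

Request:
arm_command(commands=[[[0,0,0,0.001,-0.02,0,0],[0,0,0,0,-0.006,0,0],[0,0,0,0,-0.006,0,0],[0,0,0,0,-0.005,0,0],[0,0,0,0,-0.004,0,0],[0,0,0,0,0,0,0],[0,0,0,0,0,0,0]]])

```text
time: 4.6
ee_pos: [0.4749, -0.1732, 0.0723]
eef_rot: [-0.603, 0.798, -0.0, 0.0]
ft_force: [-0.6, 0.8, 0.2]
width: 0.0004
```

Run:
```python
from h import *
s=read_state();print(s["ee_pos"],v(s["ee_pos"]),s["ft_force"])
snap("e_wrist","wrist",(100,0,460,300),2)
```

```text
[ 0.47493057 -0.17317634  0.07226216] [-0.04981862 -0.13670389] [-0.59235015  0.75018765  0.16293392]
```

View pics/e_wrist.png

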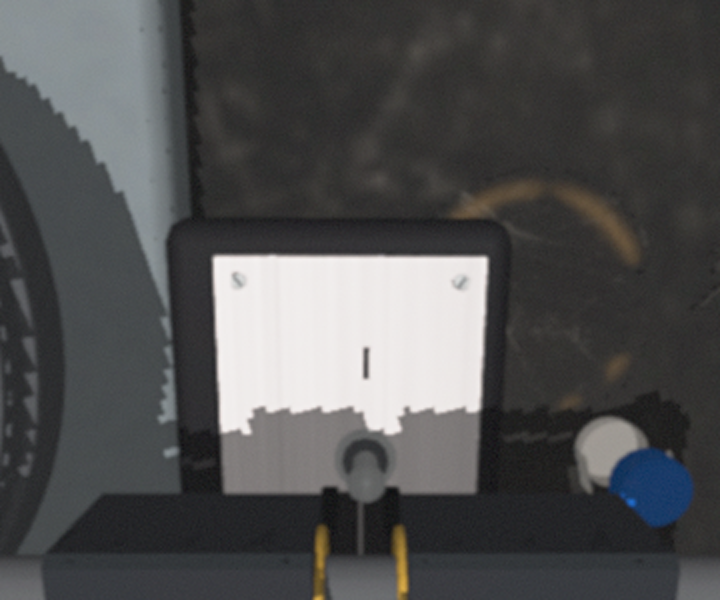

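The ball, at (365,475), is just at the finger face and hardly moved yet. I'll continue in small steps.

Request:
arm_command(commands=[[[0,0,0,0,-0.004,0,0],[0,0,0,0,-0.004,0,0],[0,0,0,0,0,0,0]]])

```text
time: 5.03
ee_pos: [0.4812, -0.1751, 0.0717]
eef_rot: [-0.603, 0.798, 0.002, -0.001]
ft_force: [-7.7, 1.5, 3.8]
width: 0.0007
```

Run:
```python
from h import *
s=read_state();print(s["ee_pos"],v(s["ee_pos"]),s["ft_force"])
snap("f_wrist","wrist",(180,100,380,270),4)
snap("f_side","side",(255,185,355,260),7)
```

```text
[ 0.48121275 -0.17508152  0.07174288] [-0.04325466 -0.13680367] [-7.71628304  1.47826973  3.83138842]
```

View pics/f_wrist.png

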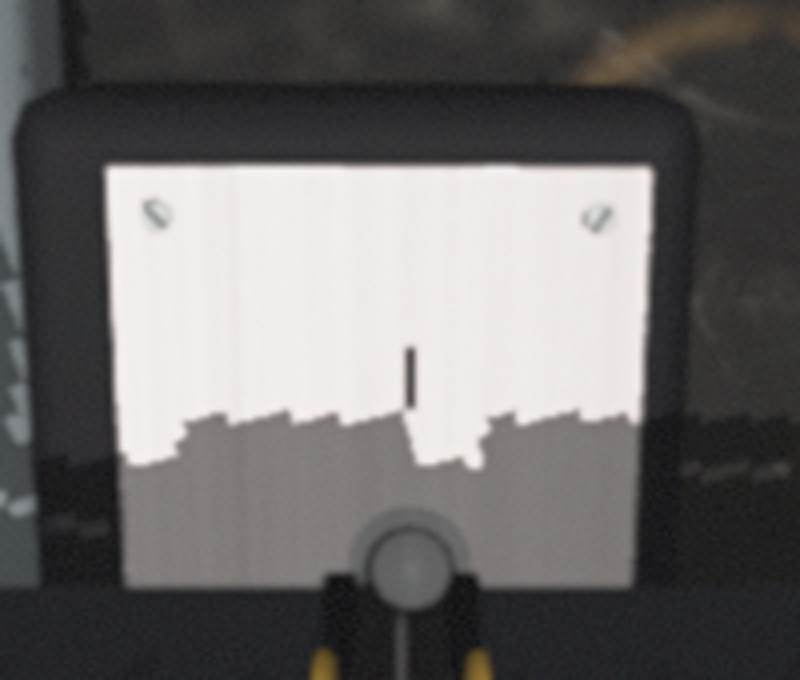

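View pics/f_side.png

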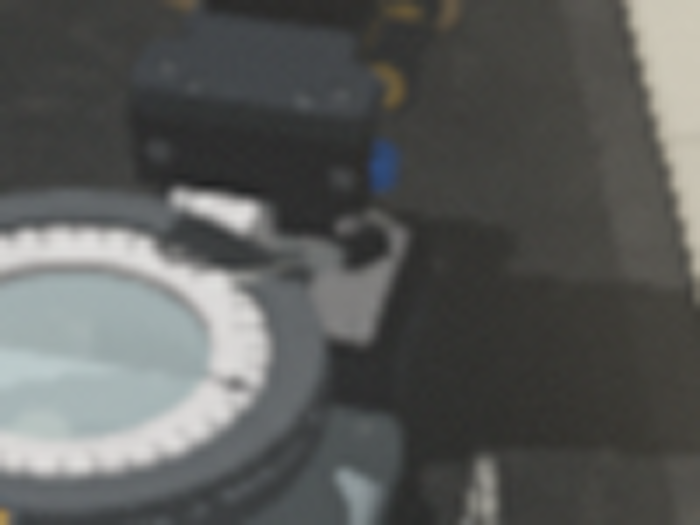

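Ball overlies the bush centre along a line of sight slanting about 23° from behind, meaning it leans fully back. The force of 7.7 N says stop reached. I'll retreat, lift and verify.

Request:
arm_command(commands=[[[0,0,0,0,0.01,0,0],[0,0,0,0,0.025,0,0],[0,0,0,0,0.01,-0.04,0],[0,0,0,0,0,-0.05,0],[0,0,0,0,0,0,0]]])

```text
time: 5.75
ee_pos: [0.4415, -0.1638, 0.1661]
eef_rot: [-0.603, 0.798, -0.003, 0.002]
ft_force: [0.2, -0.6, -0.7]
width: 0.001
```

Run:
```python
from h import *
s=read_state();print(s["ee_pos"],v(s["ee_pos"]),s["ft_force"])
c=snap("g_wrist","wrist",(60,0,460,270),2)
import pickle;pickle.dump(c,open("w2.pkl","wb"))
for a in (-.35,0,.35):
    X=np.r_[H+VX*(-.038+.0225*np.sin(a))+VY*-.138,.048+.0225*np.cos(a)];q=proj(c,X);print(a,(q-[60,0])*2)
```

```text
[ 0.44152279 -0.16380987  0.16612519] [-0.08451399 -0.13690869] [ 0.24179501 -0.59779187 -0.70941136]
-0.35 [443.58225963 318.97238994]
0 [443.70398377 296.67158071]
0.35 [443.76556343 273.2878505 ]
```

View pics/g_wrist.png

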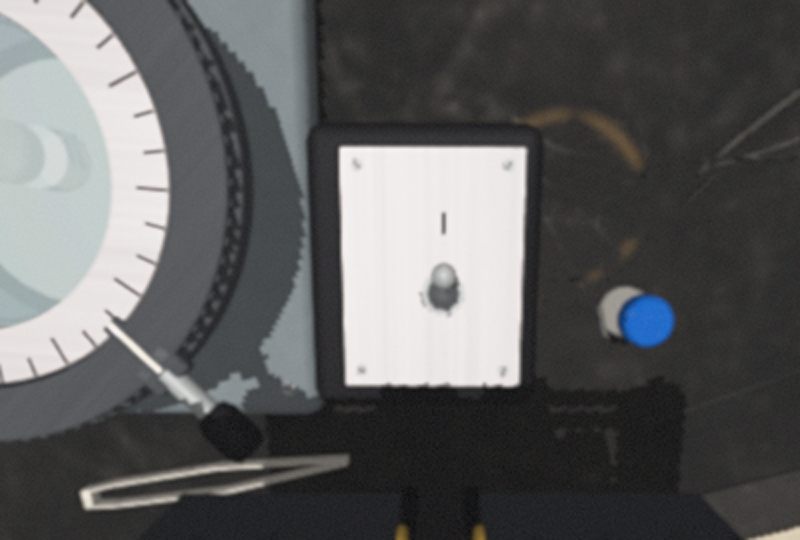

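The switch ball is at (444,272), matching the +0.35 prediction (444,273): lamp on. Next I go to the right of the knob with the tool turned 45°.

Request:
arm_command(commands=[[[0,0,0,-0.02,-0.017,0,0],[0,0,0,-0.02,-0.016,0,0],[0,0,-0.157,0,0,0,0],[0,0,-0.157,0,0,0,0],[0,0,-0.157,0,0,0,0],[0,0,-0.157,0,0,0,0],[0,0,-0.157,0,0,0,0],[0,0,0,0,0,0,0],[0,0,0,0,0,0,0]]])

```text
time: 6.92
ee_pos: [0.4817, -0.1336, 0.1616]
eef_rot: [0.861, -0.508, -0.0, 0.0]
ft_force: [0.2, -0.0, -0.2]
width: 0.0003
```

Run:
```python
from h import *
s=read_state();p,R=tool(s);print(p,v(p),s["ft_force"],s["joint_positions"][6])
print("toolx viewer ang",np.degrees(np.arctan2(R[1,0],R[0,0]))+16)
for n,a in (("head",H),("knob45",H+.105*np.array([np.cos(np.radians(209)),np.sin(np.radians(209))]))): print(n,totool(np.r_[a,.106],s))
snap("h_wrist","wrist",(0,0,560,420),1.4)
```

```text
[ 0.48169641 -0.13356232  0.16164227] [-0.05423398 -0.09675954] [ 0.2184815  -0.04565337 -0.21296829] -0.9494329932507896
toolx viewer ang -45.04669440575731
head [-0.03012218 -0.10677286  0.05560581]
knob45 [-0.03003661 -0.0017729   0.05566022]
```

View pics/h_wrist.png

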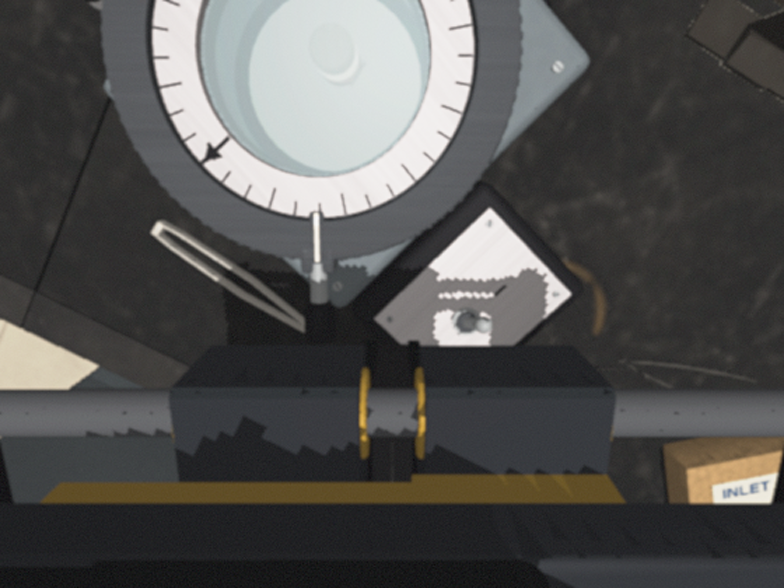

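Tool aligned with the lever, with the knob about 30 mm to its left. I'll descend and push along the arc about 0.6 rad, short of zero.

Request:
arm_command(commands=[[[0,0,0,0,-0.002,0.03,0],[0,0,0,0,0,0.031,0],[0,0,0,0,0,0,0],[0,0,0,-0.006,0,0,0],[0,0,0.085,-0.009,0.0015,0,0],[0,0,0.085,-0.009,0.0015,0,0],[0,0,0.085,-0.009,0.0015,0,0],[0,0,0.085,-0.009,0.0015,0,0],[0,0,0.085,-0.009,0.0015,0,0],[0,0,0.085,-0.009,0.0015,0,0],[0,0,0.085,-0.009,0.0015,0,0],[0,0,0,0,0,0,0],[0,0,0,0,0,0,0]]])

```text
time: 8.6
ee_pos: [0.4558, -0.0701, 0.1021]
eef_rot: [-0.677, 0.736, -0.001, 0.0]
ft_force: [-0.4, -0.4, -0.2]
width: 0.0004
```

Run:
```python
from h import *
s=read_state();p,R=tool(s);print(p,v(p),s["ft_force"],s["joint_positions"][6])
print("toolx viewer ang",np.degrees(np.arctan2(R[1,0],R[0,0]))+16)
print("head",totool(np.r_[H,.106],s))
c=snap("i_wrist","wrist",(0,0,560,420),1.4)
snap("i_scene","scene",(135,165,335,300),4)
```

```text
[ 0.45578639 -0.07009205  0.10211724] [-0.09663507 -0.04288976] [-0.40139604 -0.41366505 -0.23774531] -1.6616466292671048
toolx viewer ang -78.84058920664185
head [-0.02337469 -0.10311481 -0.00372857]
```

View pics/i_wrist.png

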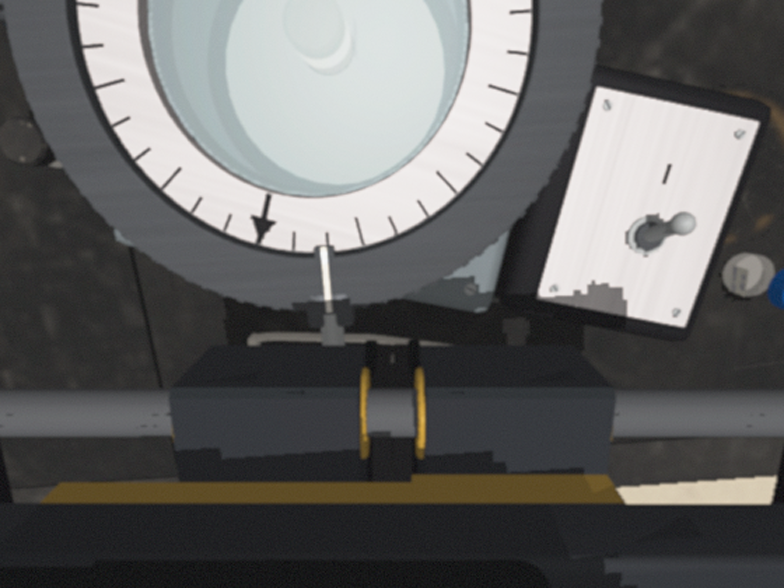

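View pics/i_scene.png

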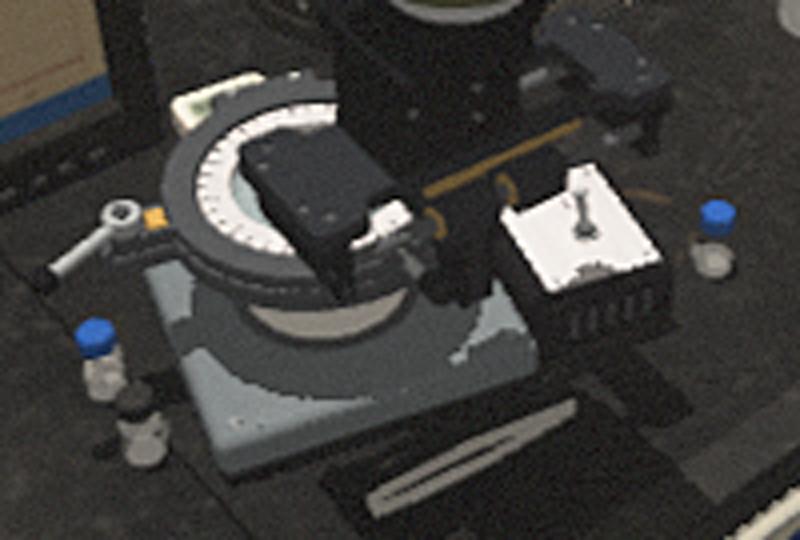

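Index inner end at (322,248) and zero outer end at (261,242). The chord between them gives the angle left.

```bash
cat >> h.py <<'E'
def rel(c,idx,zero,rod=None,zin=None):
    C=H
    for n,q,z in (("idx",idx,.108),("zero",zero,.107),("rod",rod,.106),("zin",zin,.107)):
        if q is None: continue
        p=onz(c,*q,z)[:2]-C;print(n,np.hypot(*p),np.degrees(np.arctan2(p[1],p[0]))%360)
    print("chord deg",np.degrees(np.linalg.norm(onz(c,*idx,.1075)-onz(c,*zero,.1075))/.060))
E
python3 - <<'E'
from h import *
c=camera("wrist");q=lambda x,y:(x/1.4,y/1.4)
rel(c,q(322,248),q(261,242),q(330,300),q(268,197))
E
```

```text
idx 0.05924873940091243 177.72739003931008
zero 0.05956163137487881 160.24854175385278
rod 0.07568794076432066 178.36365814443442
zin 0.0462391542893652 159.5555142990263
chord deg 17.06958030999778
```

Request:
arm_command(commands=[[[0,0,0.076,-0.008,0.0014,0,0],[0,0,0.076,-0.008,0.0014,0,0],[0,0,0.076,-0.008,0.0014,0,0],[0,0,0,0,0,0,0],[0,0,0,0,0,0,0]]])

```text
time: 9.38
ee_pos: [0.455, -0.0459, 0.1013]
eef_rot: [-0.588, 0.809, -0.0, 0.0]
ft_force: [-0.3, -0.9, 0.5]
width: 0.0005
```

Run:
```python
from h import *
s=read_state();print(v(s["ee_pos"]),s["ft_force"])
c=snap("j_wrist","wrist",(150,100,310,230),5)
```

```text
[-0.10407872 -0.01985988] [-0.28296143 -0.88715799  0.52429694]
```

View pics/j_wrist.png

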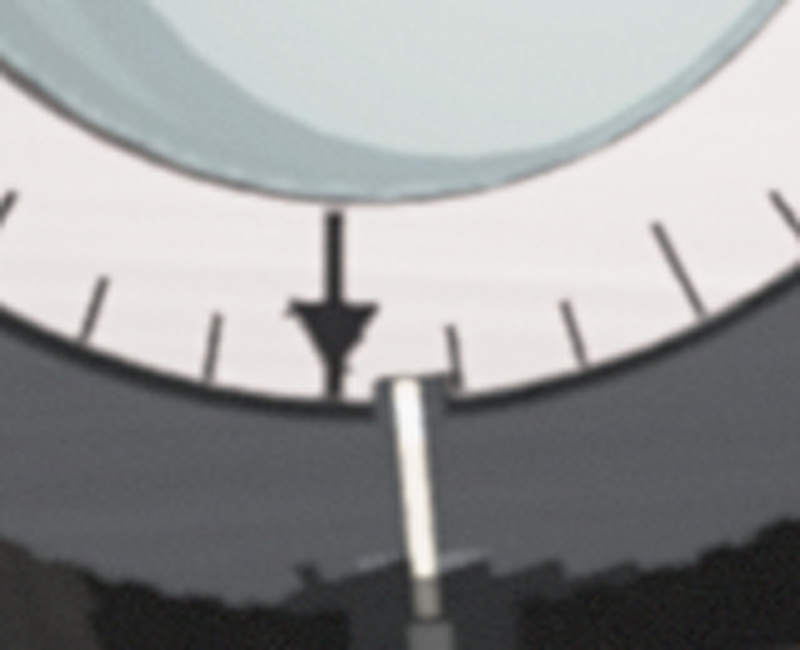

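Index at x≈403 and zero at x≈334 with 10° ≈ 122 px, so about 5.8° remain. I'll push 4.5°.

Request:
arm_command(commands=[[[0,0,0.039,-0.0042,0.0007,0,0],[0,0,0.039,-0.0042,0.0007,0,0],[0,0,0,0,0,0,0],[0,0,0,0,0,0,0]]])

```text
time: 9.93
ee_pos: [0.4564, -0.0374, 0.1013]
eef_rot: [-0.556, 0.831, -0.0, 0.0]
ft_force: [-0.1, -0.4, -0.2]
width: 0.0006
```

Run:
```python
from h import *
s=read_state();print(v(s["ee_pos"]),s["ft_force"])
c=snap("k_wrist","wrist",(150,100,310,230),5)
```

```text
[-0.10503083 -0.01131665] [-0.13081581 -0.39729241 -0.17416283]
```

View pics/k_wrist.png

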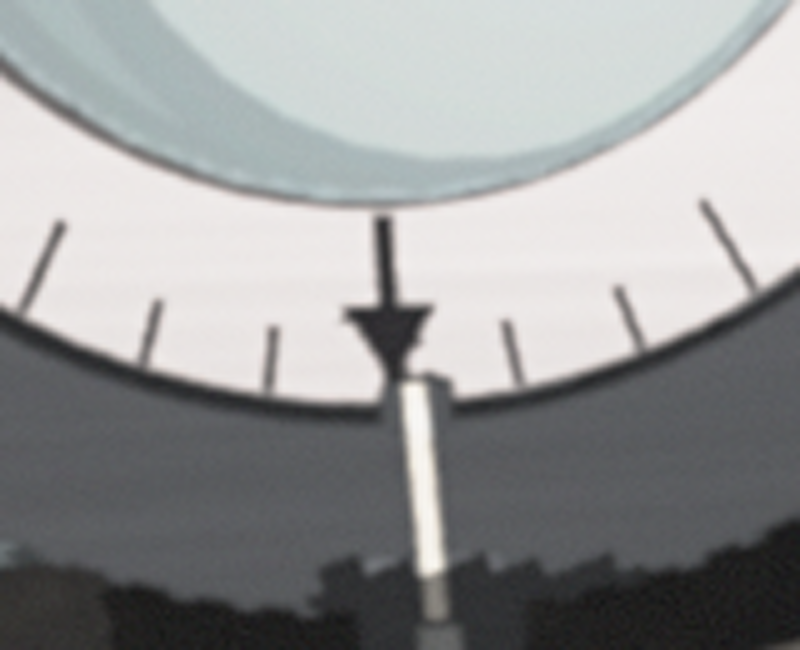

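About 1.4° remain (413 vs 396 px).

Request:
arm_command(commands=[[[0,0,0.024,-0.0026,0.0005,0,0],[0,0,0,0,0,0,0],[0,0,0,0,0,0,0]]])

```text
time: 10.35
ee_pos: [0.457, -0.0346, 0.1013]
eef_rot: [-0.546, 0.838, -0.0, 0.0]
ft_force: [0.2, 0.1, -0.8]
width: 0.0002
```

Run:
```python
from h import *
s=read_state();print(v(s["ee_pos"]),s["ft_force"])
c=snap("l_wrist","wrist",(190,140,290,220),8)
```

```text
[-0.10529387 -0.00842211] [ 0.18199072  0.06137047 -0.75858937]
```

View pics/l_wrist.png

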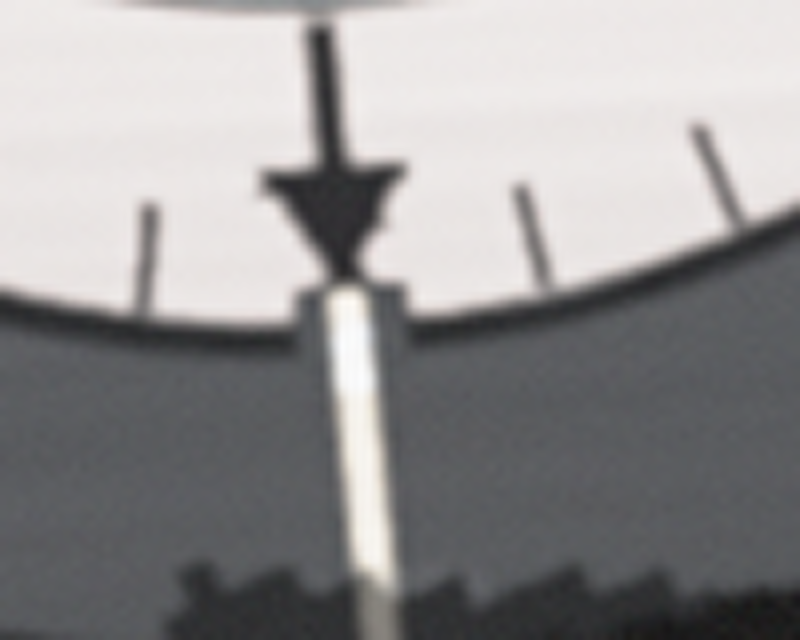

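Index (347,290) sits on the extended zero line (≈348 at y=290). I'll back off, lift, and centre the camera over it to check without parallax.

Request:
arm_command(commands=[[[0,0,0,0.015,0,0,0],[0,0,0,0,0.01,-0.02,0],[0,0,0,-0.02,0.01,-0.03,0],[0,0,0,-0.019,0.01,0,0],[0,0,0,0,0,0,0],[0,0,0,0,0,0,0]]])

```text
time: 11.15
ee_pos: [0.4389, -0.0017, 0.151]
eef_rot: [-0.545, 0.838, -0.0, -0.0]
ft_force: [-0.2, -0.3, 0.3]
width: 0.0003
```

Run:
```python
from h import *
s=read_state();print(s["ee_pos"],v(s["ee_pos"]),s["ft_force"])
c=snap("m_wrist","wrist",(200,50,360,170),5)
import pickle;pickle.dump(c,open("w3.pkl","wb"))
```

```text
[ 0.43886867 -0.00172441  0.15101185] [-0.1317421   0.01816628] [-0.19727355 -0.34357992  0.33755565]
```

View pics/m_wrist.png

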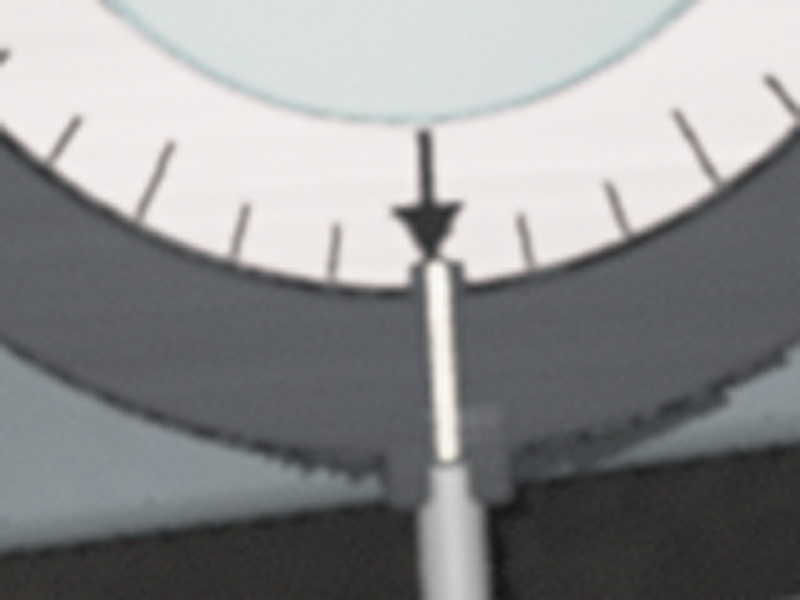

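Run:
```python
from h import *
import pickle
c=pickle.load(open("w3.pkl","rb"));g=c["frame"].astype(float).mean(2)
def cen(r,x0,x1,dark):
    w=g[r,x0:x1];w=(np.median(w)-w) if dark else (w-np.median(w));w=np.clip(w-15,0,None);return (w*np.arange(x0,x1)).sum()/w.sum()
Z=[(cen(r,278,293,1),r) for r in range(78,90)];I=[(cen(r,280,296,0),r) for r in range(105,140)]
pz=np.polyfit([b for a,b in Z],[a for a,b in Z],1);pi=np.polyfit([b for a,b in I],[a for a,b in I],1)
print(np.round(Z,2)[:,0],np.round(I,2)[:,0])
r=103;print(np.polyval(pz,r),np.polyval(pi,r),pz[0],pi[0])
def an(pt,z):
    p=onz(c,*pt,z)[:2]-H;return np.hypot(*p),np.degrees(np.arctan2(p[1],p[0]))%360
print([an(z,.107) for z in Z[::3]]);print([an(z,.109) for z in I[::5]])
zo=onz(c,np.polyval(pz,103),103,.107);io=onz(c,np.polyval(pi,103),103,.107);print("lateral mm",np.linalg.norm(zo-io)*1e3,"deg",np.degrees(np.linalg.norm(zo-io)/.06))
```

```text
[284.5  284.59 284.63 284.62 284.64 284.67 284.75 284.79 284.81 284.81
 284.89 284.98] [286.37 285.97 287.07 287.3  287.31 287.31 287.37 287.39 287.41 287.49
 287.58 287.66 287.74 287.81 287.82 287.87 287.97 288.07 288.1  288.16
 288.24 288.3  288.31 288.34 288.39 288.46 288.56 288.64 288.76 288.87
 288.87 288.84 288.89 288.99 289.06]
285.45638373110006 286.6799321550673 0.037629877852990996 0.06840853750807395
[(np.float64(0.046550039418366405), np.float64(158.97212022682285)), (np.float64(0.04800546871899541), np.float64(158.96204785805787)), (np.float64(0.04946698092655103), np.float64(158.95692834206145)), (np.float64(0.050932938178835055), np.float64(158.91850496269265))]
[(np.float64(0.05991418270529614), np.float64(159.26408320887674)), (np.float64(0.062431072223806575), np.float64(159.59627276835448)), (np.float64(0.06494476647363209), np.float64(159.59486020463095)), (np.float64(0.06747666625942522), np.float64(159.6049111642867)), (np.float64(0.07002875661667922), np.float64(159.64883052513727)), (np.float64(0.07259339616427381), np.float64(159.62348000441384)), (np.float64(0.07518262517893373), np.float64(159.68120538667634))]
lateral mm 0.6374979694107138 deg 0.608765718256566
```

Subpixel lines: index 0.5–0.65° short of zero. I'll return and nudge by about 0.9 mm.

Request:
arm_command(commands=[[[0,0,0,0.02,-0.01,0,0],[0,0,0,0.019,-0.01,0.03,0],[0,0,0,0,-0.01,0.02,0],[0,0,0,0,0,0,0],[0,0,0,-0.008,0,0,0],[0,0,0,-0.0078,0,0,0],[0,0,0,0,0,0,0],[0,0,0,0,0,0,0]]])

```text
time: 12.2
ee_pos: [0.4574, -0.0337, 0.1016]
eef_rot: [-0.546, 0.838, -0.0, 0.0]
ft_force: [-0.1, 0.5, -0.3]
width: 0.0006
```

```bash
cat >> h.py <<'E'
def meas(c,zr,zx,ir,ix):
    g=c["frame"].astype(float).mean(2)
    def cen(r,x0,x1,dark):
        w=g[r,x0:x1];w=(np.median(w)-w) if dark else (w-np.median(w));w=np.clip(w-15,0,None);return (w*np.arange(x0,x1)).sum()/w.sum()
    def an(pt,z):
        p=onz(c,*pt,z)[:2]-H;return np.degrees(np.arctan2(p[1],p[0]))%360
    Z=[an((cen(r,*zx,1),r),.107) for r in range(*zr)];I=[an((cen(r,*ix,0),r),.109) for r in range(*ir)]
    print("zero",np.median(Z),np.ptp(Z),"idx",np.median(I),np.ptp(I),"diff",np.median(I)-np.median(Z))
E
python3 - <<'E'
from h import *
s=read_state();print(s["ee_pos"],v(s["ee_pos"]),s["ft_force"])
c=snap("n_wrist","wrist",(190,140,290,220),8)
meas(c,(145,160),(222,243),(180,205),(225,245))
E
```

```text
[ 0.45737311 -0.03372683  0.10158817] [-0.10513343 -0.00749591] [-0.14466239  0.53351699 -0.27421312]
zero 158.99228745037286 0.09305580644490874 idx 158.1244459507066 0.09640902823068132 diff -0.8678414996662696
```

View pics/n_wrist.png

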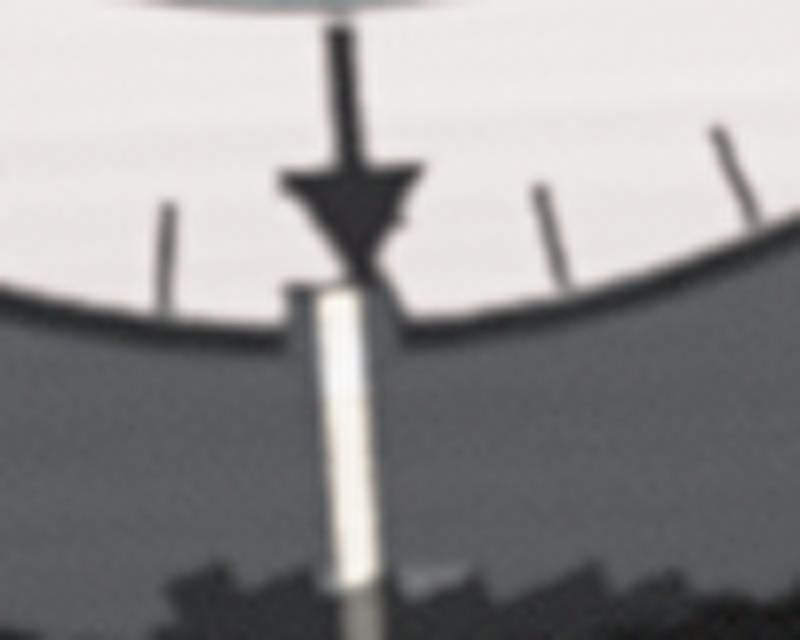

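Overshot by about 0.9° (the oblique view exaggerates the offset). I'll measure the contact offset and nudge back from the other side.

Run:
```python
from h import *
a=np.radians(158.1);K=H+.105*np.array([np.cos(a),np.sin(a)]);print(totool(np.r_[K,.106]))
p,R=tool();print(np.degrees(np.arctan2(R[1,1],R[0,1])))
```

```text
[-0.01845458  0.00178983 -0.00452299]
156.15325996795562
```

Request:
arm_command(commands=[[[0,0,0,0.01,0,0,0],[0,0,0,0,0,-0.045,0],[0,0,0,-0.03,0,0,0],[0,0,-0.03,-0.029,0.001,0,0],[0,0,0,0,0,0,0],[0,0,0,0,0,0.045,0],[0,0,0,0.006,0,0,0],[0,0,0,0,0,0,0],[0,0,0,0,0,0,0]]])

```text
time: 13.38
ee_pos: [0.4747, 0.0053, 0.1028]
eef_rot: [-0.558, 0.83, -0.001, 0.001]
ft_force: [0.2, 1.1, -0.0]
width: 0.0008
```

Run:
```python
from h import *
s=read_state();print(s["ee_pos"],v(s["ee_pos"]),s["ft_force"])
a=np.radians(158.1);K=H+.105*np.array([np.cos(a),np.sin(a)]);print(totool(np.r_[K,.106]))
c=snap("o_wrist","wrist",(200,90,400,240),4)
import pickle;pickle.dump(c,open("w4.pkl","wb"))
```

```text
[0.47471234 0.00533277 0.10277045] [-0.09923218  0.03482992] [ 0.24497593  1.07571589 -0.03787106]
[ 0.02445631  0.0025897  -0.00324604]
```

View pics/o_wrist.png

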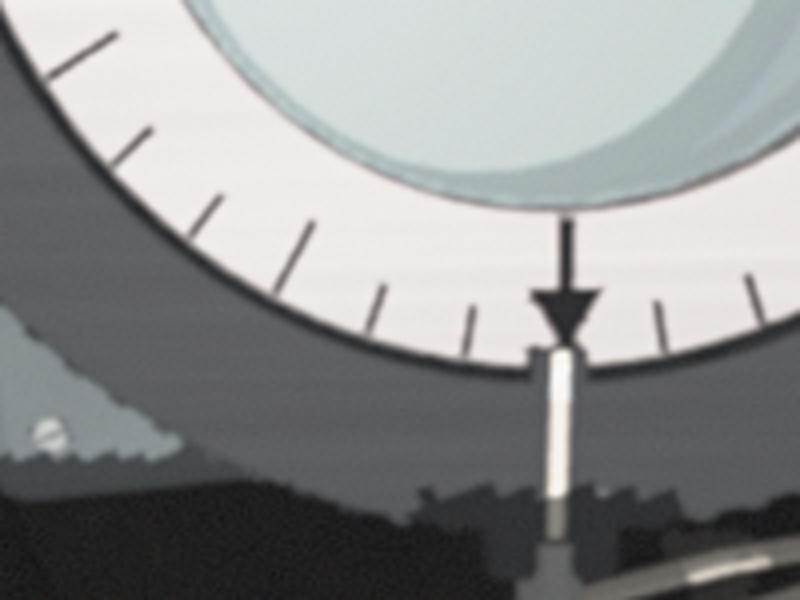

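Request:
arm_command(commands=[[[0,0,0,0.0066,0,0,0],[0,0,0,0,0,0,0],[0,0,0,0,0,0,0]]])

```text
time: 13.8
ee_pos: [0.4714, -0.0004, 0.1014]
eef_rot: [-0.558, 0.83, -0.0, 0.0]
ft_force: [0.5, 0.8, -0.3]
width: 0.0002
```

Run:
```python
from h import *
import pickle
c=pickle.load(open("w4.pkl","rb"));meas(c,(147,160),(331,352),(182,208),(330,350))
s=read_state();print(s["ee_pos"],v(s["ee_pos"]),s["ft_force"])
c=camera("wrist");u=round(proj(c,np.r_[H+.06*np.array([np.cos(np.radians(159)),np.sin(np.radians(159))]),.107])[0]);print(u)
meas(c,(147,160),(u-10,u+11),(182,208),(u-11,u+10))
```

```text
zero 158.78324238846224 0.12197983005626156 idx 158.2541180206278 0.04496830575124022 diff -0.5291243678344415
[ 4.71421631e-01 -4.09858062e-04  1.01417166e-01] [-0.10081252  0.02840272] [ 0.53475161  0.83168687 -0.3242879 ]
326
zero 158.83233044908434 0.15006278315908617 idx 158.22672831834217 0.06657984799213068 diff -0.6056021307421702
```

Request:
arm_command(commands=[[[0,0,0,0.0008,0,0,0],[0,0,0,0,0,0,0],[0,0,0,0,0,0,0]]])

```text
time: 14.22
ee_pos: [0.4711, -0.001, 0.1013]
eef_rot: [-0.558, 0.83, 0.0, -0.0]
ft_force: [-0.0, 0.2, 0.4]
width: 0.0004
```

```bash
cat >> h.py <<'E'
def auto():
    s=read_state();print(s["ee_pos"],s["ft_force"])
    c=camera("wrist");u=round(proj(c,np.r_[H+.06*np.array([np.cos(np.radians(159)),np.sin(np.radians(159))]),.107])[0]);print(u)
    meas(c,(147,160),(u-10,u+11),(182,208),(u-11,u+10))
E
python3 -c "from h import *;auto()"
```

```text
[ 0.47109661 -0.00104144  0.10125893] [-0.03400218  0.16256549  0.44558103]
324
zero 158.84998425626262 0.11472963909730538 idx 158.2365078157132 0.07080959948737586 diff -0.6134764405494195
```

Request:
arm_command(commands=[[[0,0,0,0.0008,0,0,0],[0,0,0,0,0,0,0],[0,0,0,0,0,0,0]]])

```text
time: 14.65
ee_pos: [0.4708, -0.0018, 0.1013]
eef_rot: [-0.558, 0.83, -0.0, 0.0]
ft_force: [-0.4, 0.6, -0.5]
width: 0.0004
```

```bash
python3 -c "from h import *;auto()"
```

```text
[ 0.47081024 -0.0018178   0.10131102] [-0.38150241  0.56054974 -0.54086939]
322
zero 158.76538916393775 0.07187171144963145 idx 158.22961794910853 0.041531548455793654 diff -0.5357712148292251
```

Request:
arm_command(commands=[[[0,0,0,0.0008,0,0,0],[0,0,0,0,0,0,0],[0,0,0,0,0,0,0]]])

```text
time: 15.08
ee_pos: [0.4705, -0.0026, 0.1013]
eef_rot: [-0.558, 0.83, -0.0, -0.0]
ft_force: [0.2, 0.8, -0.3]
width: 0.0004
```

```bash
python3 -c "from h import *;auto()"
```

```text
[ 0.47049269 -0.00261714  0.10129278] [ 0.17779098  0.76434149 -0.27439222]
320
zero 158.78109791212225 0.12859156605321687 idx 158.23365612244945 0.048472796417371455 diff -0.5474417896728028
```

Request:
arm_command(commands=[[[0,0,0,0.0008,0,0,0],[0,0,0,0,0,0,0],[0,0,0,0,0,0,0]]])

```text
time: 15.5
ee_pos: [0.4702, -0.0032, 0.1013]
eef_rot: [-0.558, 0.83, -0.0, 0.0]
ft_force: [0.1, 0.9, -0.2]
width: 0.0002
```

```bash
python3 -c "from h import *;auto()"
```

```text
[ 0.47022418 -0.00320444  0.10132723] [ 0.12234443  0.93813602 -0.18648006]
318
zero 158.8163262466176 0.10313591245898124 idx 158.39223789876638 0.051221936146163216 diff -0.4240883478512103
```

Contact. About 0.5° more.

Request:
arm_command(commands=[[[0,0,0,0.0008,0,0,0],[0,0,0,0,0,0,0],[0,0,0,0,0,0,0]]])

```text
time: 15.92
ee_pos: [0.4699, -0.004, 0.1013]
eef_rot: [-0.558, 0.83, -0.0, -0.0]
ft_force: [-0.5, 1.4, 0.6]
width: 0.0008
```

```bash
python3 -c "from h import *;auto()"
```

```text
[ 0.46986665 -0.00404927  0.10128391] [-0.54701619  1.35186679  0.58353523]
316
zero 158.84170090537435 0.13158244499942384 idx 158.90874388140094 0.07629938287212212 diff 0.06704297602658471
```

Request:
arm_command(commands=[[[0,0,0,-0.01,0,0,0],[0,0,0,0,0.01,-0.02,0],[0,0,0,0.014,0.01,-0.03,0],[0,0,0,0.014,0.01,0,0],[0,0,0,0,0,0,0],[0,0,0,0,0,0,0]]])

```text
time: 16.73
ee_pos: [0.4357, -0.0089, 0.1512]
eef_rot: [-0.558, 0.83, -0.0, 0.0]
ft_force: [0.1, 0.3, -0.8]
width: 0.0002
```

Run:
```python
from h import *
s=read_state();print(s["ee_pos"],v(s["ee_pos"]),s["ft_force"])
c=snap("p_wrist","wrist",(200,50,360,170),5)
for r in (.048,.06):
  print(proj(c,np.r_[H+r*np.array([np.cos(np.radians(159)),np.sin(np.radians(159))]),.107]))
u=round(proj(c,np.r_[H+.06*np.array([np.cos(np.radians(159)),np.sin(np.radians(159))]),.107])[0])
meas(c,(78,90),(u-8,u+9),(108,138),(u-8,u+9))
```

```text
[ 0.43569485 -0.00889341  0.15117245] [-0.13281693  0.01040017] [ 0.09366533  0.30715054 -0.77761528]
[274.68494669  80.79295126]
[275.21969262 105.0777426 ]
zero 158.97570289744124 0.05643486341625703 idx 158.94185553920892 0.10108076133715826 diff -0.03384735823232177
```

View pics/p_wrist.png

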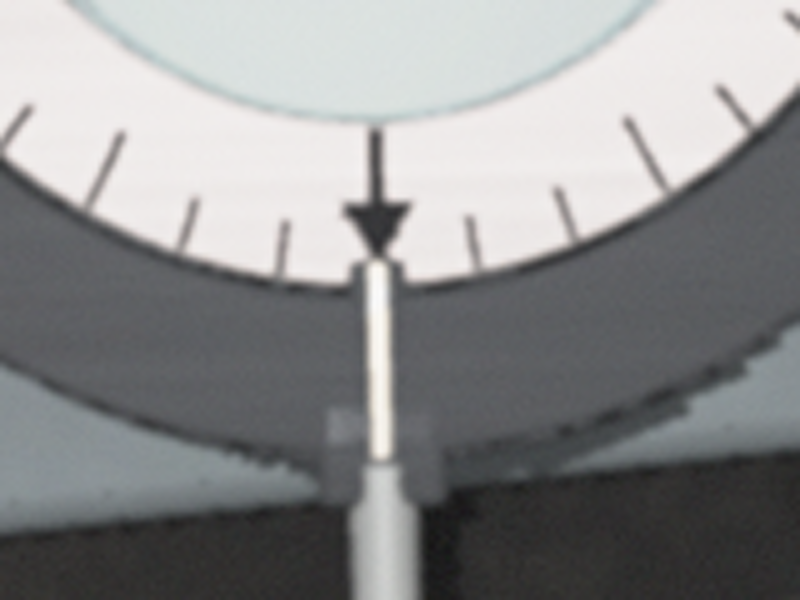

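Index and zero now differ by −0.03°, aligned. Next is the clamp. The monitor stands at x≈0.69, so I tilt the tool forward 25° to keep the camera and body away from it.

Request:
arm_command(commands=[[[0,0,0,0,0,-0.04,0],[0,0,-0.15,0,0,-0.02,0],[0,0,-0.15,0,0,0,0],[0.145,0,0,0,0,0,0],[0.145,0,0,0,0,0,0],[0.146,0,0,0,0,0,0],[0,0,0,0,0,0,0],[0,0,0,0,0,0,0]]])

```text
time: 17.77
ee_pos: [0.436, -0.0089, 0.2119]
eef_rot: [-0.66, 0.719, -0.159, 0.146]
ft_force: [-0.2, 0.2, -0.0]
width: 0.0006
```

```bash
cat > pl.py <<'E'
from h import *
HUB=H+.1*VY
def ball(c): # clamp angle
    a=np.pi/2+np.radians(35)-c+YAW
    return np.r_[HUB+.052*np.array([np.cos(a),np.sin(a)]),.112]
def tcp(c,R,gap=0.):
    return ball(c)+R[:,1]*(.0155+gap)
def rep():
    s=read_state();p,R=tool(s);print("p",p.round(4),"v",v(p).round(4),"F",np.round(s["ft_force"],2));print("normal",-R[:,1].round(3),"z",R[:,2].round(3),"j",np.round(s["joint_positions"],2));return p,R
E
python3 - <<'E'
from pl import *
p,R=rep();t=tcp(0,R,.015);print(t,"in tool",R.T@(t-p)); print("above",R.T@(np.r_[t[:2],.19]-p))
print("world down in tool",R.T@[0,0,-1.])
E
```

```text
p [ 0.436  -0.0089  0.2119] v [-0.1325  0.0105] F [-0.18  0.22 -0.03]
normal [ 0.904 -0.077  0.421] z [ 0.42  -0.036 -0.907] j [ 0.47 -0.42 -0.49  2.26 -0.2   0.83 -1.58]
[0.54357166 0.09215435 0.09915549] in tool [-0.10984737 -0.04186021  0.14380145]
above [-0.10986314 -0.08011771  0.06140552]
world down in tool [1.73548061e-04 4.21131613e-01 9.06999523e-01]
```

Request:
arm_command(commands=[[[0,0,0,-0.027,-0.02,0.015,0],[0,0,0,-0.028,-0.02,0.015,0],[0,0,0,-0.028,-0.02,0.015,0],[0,0,0,-0.028,-0.02,0.016,0],[0,0,0,0,0.018,0.038,0],[0,0,0,0,0,0,0],[0,0,0,0,0,0,0]]])

```text
time: 18.65
ee_pos: [0.5434, 0.0929, 0.1488]
eef_rot: [-0.66, 0.72, -0.159, 0.147]
ft_force: [-0.2, 0.0, -0.1]
width: 0.0003
```

Run:
```python
from pl import *
p,R=rep();t=tcp(0,R);fw=-R[:,1].copy();fw[2]=0;fw/=np.linalg.norm(fw);t-=fw*.015;print(t,"in tool",R.T@(t-p))
snap("q_wrist","wrist",(0,0,560,420),1.4);snap("q_side","side",(195,195,345,325),4.5)
```

```text
p [0.5434 0.0929 0.1488] v [-0.0573  0.138 ] F [-0.21  0.05 -0.07]
normal [ 0.903 -0.079  0.422] z [ 0.421 -0.035 -0.907] j [ 0.57  0.01 -0.92  2.09  0.31  0.67 -2.22]
[0.54219304 0.09232226 0.10545732] in tool [0.00076396 0.01936288 0.03884692]
```

View pics/q_wrist.png

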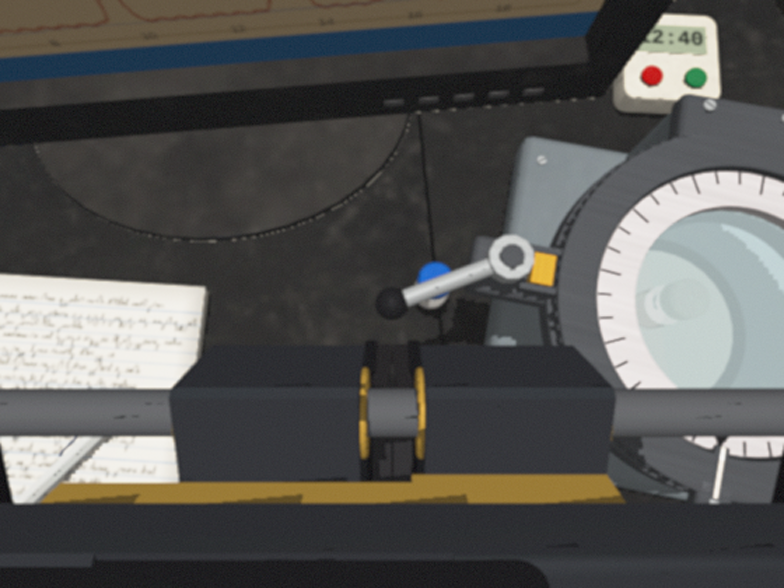

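View pics/q_side.png

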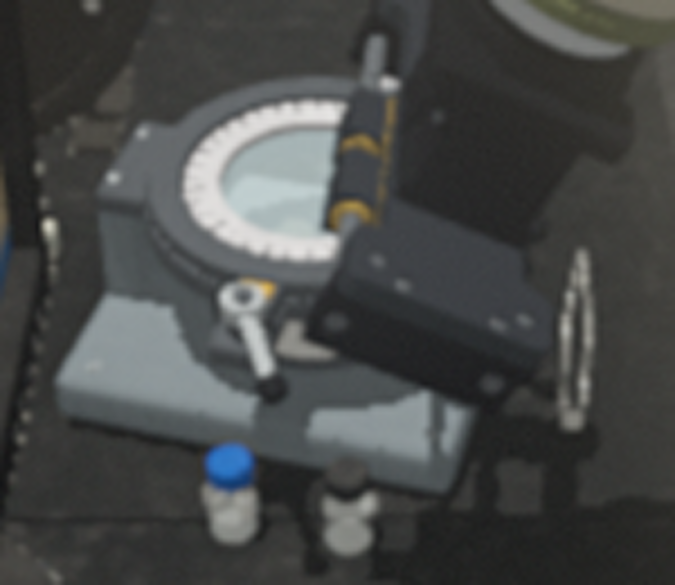

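Request:
arm_command(commands=[[[0,0,0,0.001,0.0195,0.039,0],[0,0,0,0,0,0,0],[0,0,0,0,0,0,0]]])

```text
time: 19.12
ee_pos: [0.5421, 0.0921, 0.106]
eef_rot: [-0.66, 0.719, -0.16, 0.147]
ft_force: [0.3, -0.4, 1.1]
width: 0.0006
```

Run:
```python
from pl import *
p,R=rep();t=tcp(0,R);print("contact in tool",R.T@(t-p))
for c in np.arange(0,1.2,.1): print(round(c,1),(R.T@(ball(c+.1)-ball(c))).round(4))
snap("r_wrist","wrist",(200,150,400,300),4)
```

```text
p [0.5421 0.0921 0.106 ] v [-0.0584  0.1369] F [ 0.33 -0.4   1.07]
normal [ 0.902 -0.078  0.424] z [ 0.422 -0.036 -0.906] j [ 0.54  0.1  -0.92  2.13  0.48  0.6  -2.37]
contact in tool [-0.00015114 -0.01344151  0.00692443]
0.0 [-0.0019 -0.0044  0.0021]
0.1 [-0.0014 -0.0045  0.0021]
0.2 [-0.0009 -0.0046  0.0022]
0.3 [-0.0004 -0.0047  0.0022]
0.4 [ 0.0002 -0.0047  0.0022]
0.5 [ 0.0007 -0.0047  0.0022]
0.6 [ 0.0012 -0.0046  0.0021]
0.7 [ 0.0017 -0.0045  0.0021]
0.8 [ 0.0022 -0.0043  0.002 ]
0.9 [ 0.0026 -0.0041  0.0019]
1.0 [ 0.0031 -0.0038  0.0018]
1.1 [ 0.0035 -0.0035  0.0016]
```

View pics/r_wrist.png

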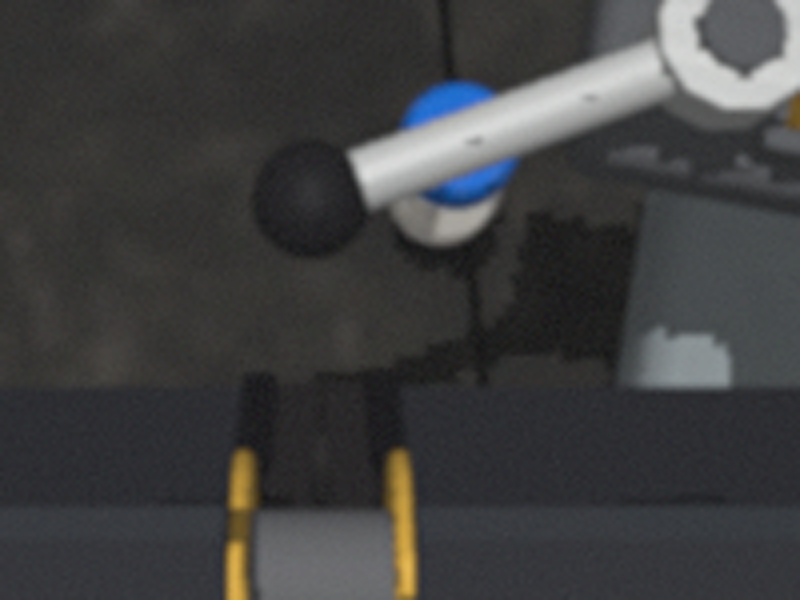

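The joint-7 angle (−2.37) is too near its limit. I'll lift and turn the tool half round about its axis, which brings joint 7 back near the middle.

Request:
arm_command(commands=[[[0,0,0,0,-0.019,-0.041,0],[0,0,0,0,-0.019,-0.041,0],[0,0,-0.1745,0,0,0,0],[0,0,-0.1745,0,0,0,0],[0,0,-0.1745,0,0,0,0],[0,0,-0.1745,0,0,0,0],[0,0,-0.1745,0,0,0,0],[0,0,-0.1745,0,0,0,0],[0,0,-0.1745,0,0,0,0],[0,0,-0.1745,0,0,0,0],[0,0,-0.1745,0,0,0,0],[0,0,0,0,0,0,0]]])

```text
time: 20.68
ee_pos: [0.5416, 0.0923, 0.1963]
eef_rot: [0.975, -0.042, 0.217, 0.009]
ft_force: [-0.1, -0.3, 0.2]
width: 0.0004
```

Run:
```python
from pl import *
rep()
snap("s_scene","scene",(0,0,560,420),1.4)
```

```text
p [0.5416 0.0923 0.1963] v [-0.0589  0.1368] F [-0.11 -0.31  0.18]
normal [0.087 0.996 0.001] z [ 0.423 -0.036 -0.905] j [ 0.52 -0.07 -0.84  2.04  0.17  0.75 -0.52]
```

View pics/s_scene.png

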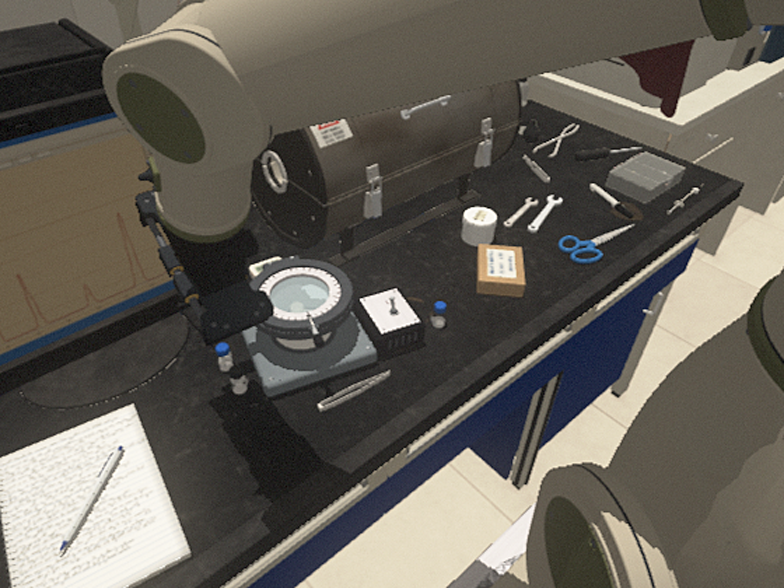

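Request:
arm_command(commands=[[[0,0,-0.1745,0,0,0,0],[0,0,-0.1745,0,0,0,0],[0,0,-0.1745,0,0,0,0],[0,0,-0.1745,0,0,0,0],[0,0,-0.1745,0,0,0,0],[0,0,-0.1745,0,0,0,0],[0,0,-0.1745,0,0,0,0],[0,0,-0.1745,0,0,0,0],[0,0,-0.1745,0,0,0,0],[0,-0.055,0.118,0,0,0,0],[0,-0.055,0.118,0,0,0,0],[0,0,0,0,0,0,0],[0,0,0,0,0,0,0]]])

```text
time: 22.35
ee_pos: [0.541, 0.0917, 0.1947]
eef_rot: [0.799, 0.561, 0.125, 0.177]
ft_force: [-0.2, 0.0, -0.5]
width: 0.0004
```

```bash
cat >> pl.py <<'E'
def tcp2(c,R): return ball(c)-R[:,1]*.0155
def horiz(R):
    f=R[:,1].copy();f[2]=0;return f/np.linalg.norm(f)
E
python3 - <<'E'
from pl import *
p,R=rep();print("y",R[:,1]);t=tcp2(0,R)-horiz(R)*.015;print(t,R.T@(t-p));print("above",R.T@(np.r_[t[:2],p[2]]-p))
E
```

```text
p [0.541  0.0917 0.1947] v [-0.0593  0.1361] F [-0.18  0.04 -0.46]
normal [-0.853  0.307 -0.422] z [ 0.397 -0.143 -0.907] j [ 0.4  -0.01 -0.82  2.    0.38  0.86  0.6 ]
y [ 0.85287683 -0.30732948  0.42207785]
[0.54380284 0.09964184 0.10545779] [ 0.00837673 -0.03774026  0.08082083]
above [ 8.42673887e-03 -9.36510447e-05 -3.83903203e-05]
```

Request:
arm_command(commands=[[[0,0,0,0.0085,0,0,0],[0,0,0,0,-0.019,0.04,0],[0,0,0,0,-0.0185,0.04,0],[0,0,0,0,0,0,0],[0,0,0,0,0,0,0]]])

```text
time: 22.98
ee_pos: [0.5446, 0.1006, 0.1078]
eef_rot: [0.799, 0.561, 0.125, 0.177]
ft_force: [-0.5, -1.0, 0.5]
width: 0.0006
```

Run:
```python
from pl import *
p,R=rep();t=tcp2(0,R);print("contact in tool",R.T@(t-p))
for c in np.arange(0,1.2,.1): print(round(c,1),(R.T@(ball(c+.1)-ball(c))).round(4))
snap("t_side","side",(195,195,345,325),4.5);snap("t_wrist","wrist",(0,0,560,420),1.4)
```

```text
p [0.5446 0.1006 0.1078] v [-0.0583  0.1456] F [-0.46 -0.96  0.52]
normal [-0.852  0.308 -0.423] z [ 0.398 -0.143 -0.906] j [ 0.34  0.15 -0.83  2.08  0.64  0.75  0.32]
contact in tool [-0.00112397  0.01222396  0.00833069]
0.0 [0.0031 0.0038 0.0018]
0.1 [0.0026 0.0041 0.0019]
0.2 [0.0022 0.0043 0.002 ]
0.3 [0.0017 0.0045 0.0021]
0.4 [0.0012 0.0046 0.0021]
0.5 [0.0007 0.0047 0.0022]
0.6 [0.0001 0.0047 0.0022]
0.7 [-0.0004  0.0047  0.0022]
0.8 [-0.0009  0.0046  0.0022]
0.9 [-0.0014  0.0045  0.0021]
1.0 [-0.0019  0.0044  0.002 ]
1.1 [-0.0024  0.0042  0.002 ]
```

View pics/t_side.png

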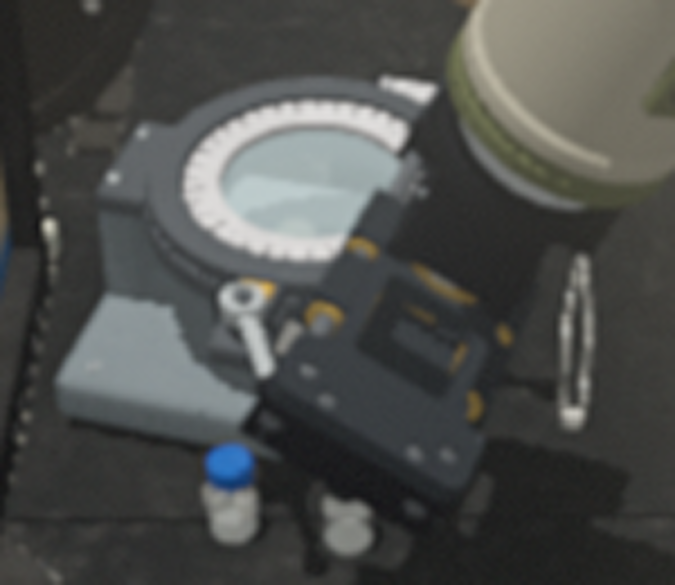

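View pics/t_wrist.png

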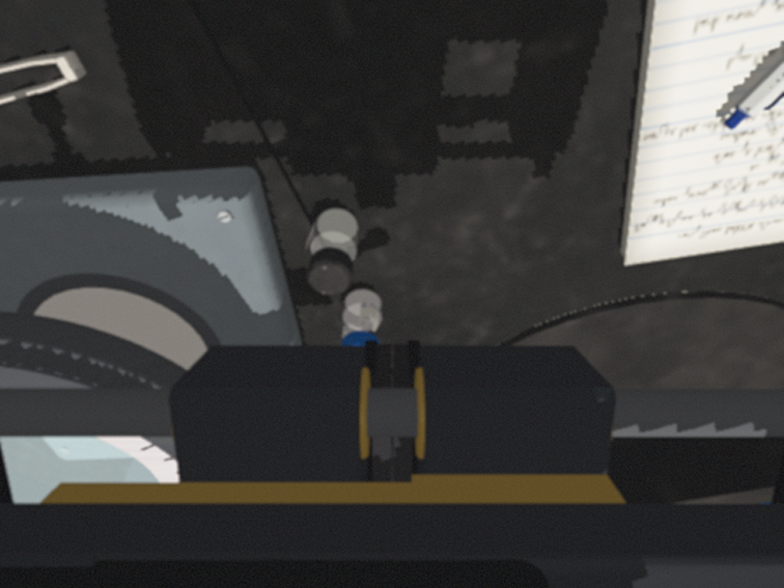

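Request:
arm_command(commands=[[[0,0,0,-0.001,0.007,0.005,0],[0,0,0,0,0.005,0.0033,0],[0,0,0,0.003,0.004,0.002,0],[0,0,0,0.0026,0.004,0.002,0],[0,0,0,0.0022,0.0043,0.002,0],[0,0,0,0.0017,0.0045,0.002,0],[0,0,0,0,0,0,0]]])

```text
time: 23.95
ee_pos: [0.5778, 0.0976, 0.1033]
eef_rot: [0.799, 0.561, 0.125, 0.176]
ft_force: [-1.9, 1.4, -1.0]
width: 0.0002
```

Run:
```python
from pl import *
p,R=rep()
for c in (0,.2,.3,.4,.5): print(c,(R.T@(tcp2(c,R)-p)).round(4))
snap("u_side","side",(195,195,345,325),4.5);snap("u_scene","scene",(135,165,235,265),7)
```

```text
p [0.5778 0.0976 0.1033] v [-0.0256  0.152 ] F [-1.92  1.41 -0.98]
normal [-0.853  0.308 -0.422] z [ 0.397 -0.142 -0.907] j [ 0.32  0.23 -0.8   2.01  0.71  0.77  0.31]
0 [-0.0096 -0.0151 -0.0094]
0.2 [-0.004  -0.0072 -0.0057]
0.3 [-0.0018 -0.0029 -0.0037]
0.4 [-0.0001  0.0015 -0.0017]
0.5 [0.001  0.0061 0.0005]
```

View pics/u_side.png

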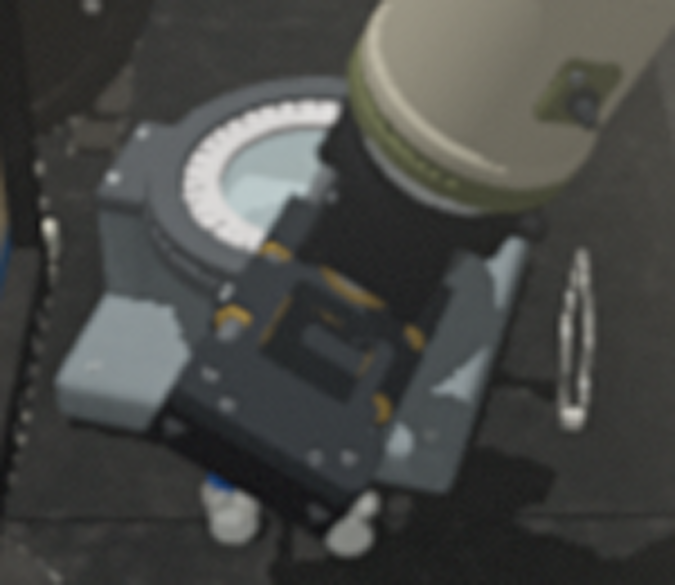

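View pics/u_scene.png

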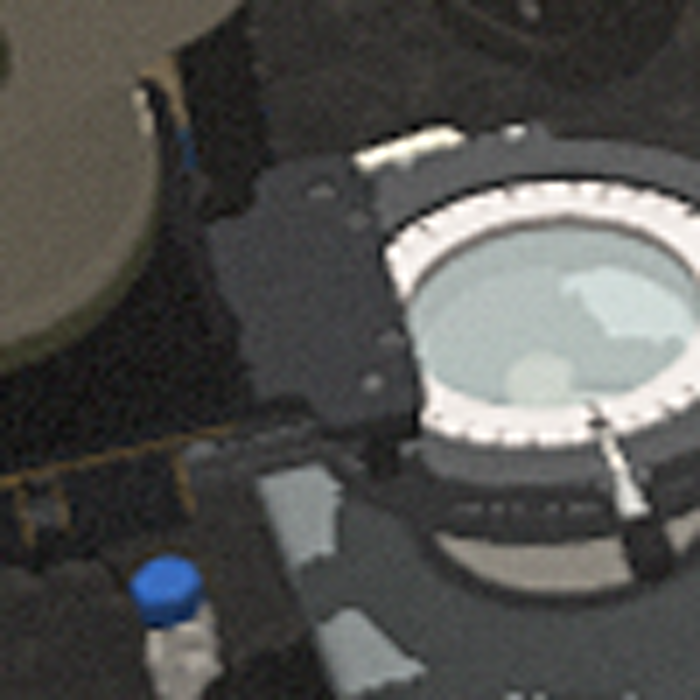

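Request:
arm_command(commands=[[[0,0,0,0.0012,0.0046,0.0018,0],[0,0,0,0.0007,0.0047,0.002,0],[0,0,0,0.0002,0.0047,0.002,0],[0,0,0,-0.0004,0.0047,0.002,0],[0,0,0,0,0,0,0]]])

```text
time: 24.68
ee_pos: [0.5973, 0.0916, 0.1043]
eef_rot: [0.799, 0.561, 0.124, 0.177]
ft_force: [-1.2, 2.9, -1.0]
width: 0.0004
```

Run:
```python
from pl import *
p,R=rep()
for c in (.6,.7,.8): print(c,(R.T@(tcp2(c,R)-p)).round(4))
snap("v_scene","scene",(0,0,560,420),1.4);snap("v_wrist","wrist",(0,0,560,420),1.4)
```

```text
p [0.5973 0.0916 0.1043] v [-0.0051  0.1515] F [-1.2   2.92 -1.01]
normal [-0.852  0.308 -0.422] z [ 0.397 -0.143 -0.907] j [ 0.32  0.27 -0.79  1.97  0.73  0.78  0.33]
0.6 [ 0.0008 -0.0081 -0.0051]
0.7 [ 0.0009 -0.0034 -0.0029]
0.8 [ 0.0006  0.0013 -0.0007]
```

View pics/v_scene.png

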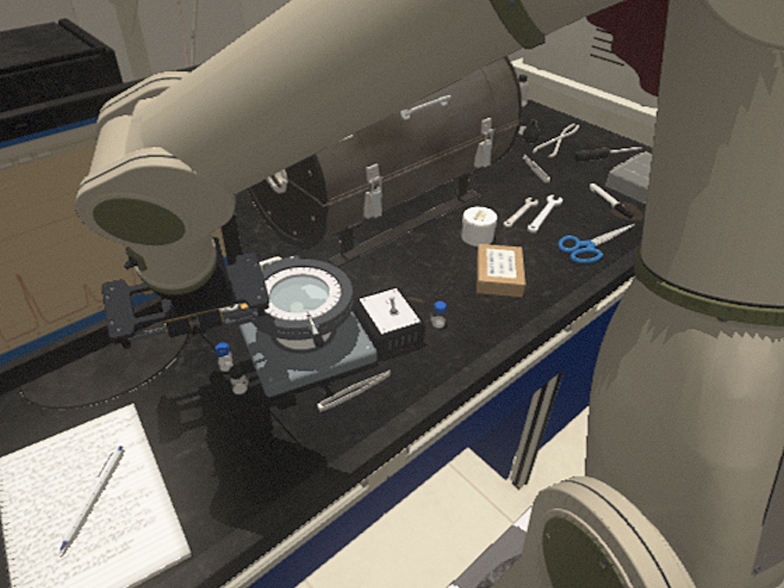

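View pics/v_wrist.png

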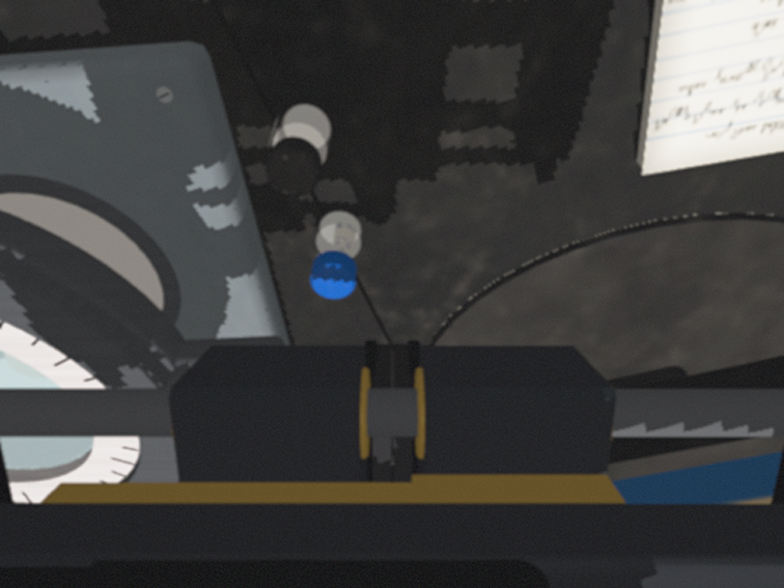

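Request:
arm_command(commands=[[[0,0,0,-0.0007,0.0046,0.002,0],[0,0,0,-0.0012,0.0045,0.002,0],[0,0,0,0,0,0,0]]])

```text
time: 25.15
ee_pos: [0.6062, 0.0864, 0.1048]
eef_rot: [0.799, 0.561, 0.125, 0.177]
ft_force: [-0.8, 3.0, -2.6]
width: 0.0008
```

Run:
```python
from pl import *
p,R=rep()
for c in (.8,.9,1.,1.2): print(c,(R.T@(tcp2(c,R)-p)).round(4))
snap("w_side","side",(195,195,345,325),4.5)
```

```text
p [0.6062 0.0864 0.1048] v [0.0049 0.149 ] F [-0.8   3.04 -2.55]
normal [-0.852  0.308 -0.423] z [ 0.398 -0.143 -0.906] j [ 0.33  0.28 -0.78  1.96  0.73  0.78  0.34]
0.8 [ 0.0024 -0.0081 -0.0045]
0.9 [ 0.0016 -0.0035 -0.0024]
1.0 [ 0.0002  0.001  -0.0003]
1.2 [-0.0041  0.0096  0.0037]
```

View pics/w_side.png

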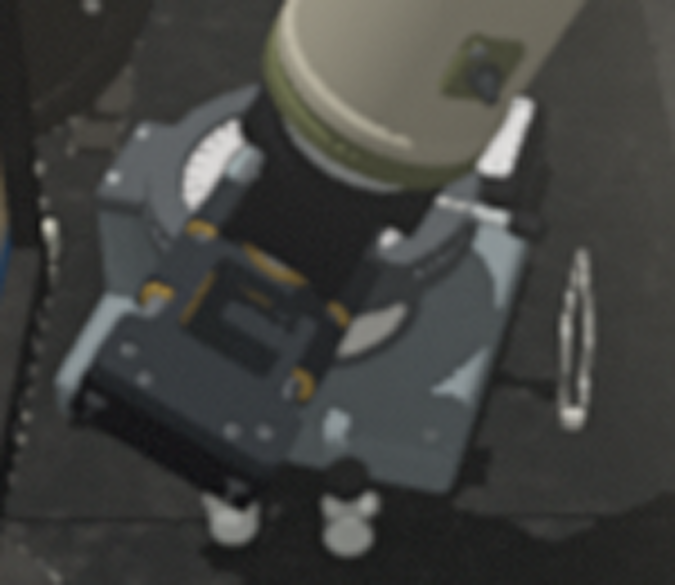

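Request:
arm_command(commands=[[[0,0,0,-0.0019,0.0044,0.002,0],[0,0,0,-0.0022,0.0042,0.002,0],[0,0,0,0,0,0,0]]])

```text
time: 25.58
ee_pos: [0.6134, 0.0801, 0.1047]
eef_rot: [0.799, 0.561, 0.125, 0.177]
ft_force: [-2.5, 5.5, -1.5]
width: 0.0006
```

Run:
```python
from pl import *
p,R=rep()
for c in (1.,1.1,1.2,1.3): print(c,(R.T@(tcp2(c,R)-p)).round(4))
```

```text
p [0.6134 0.0801 0.1047] v [0.0135 0.145 ] F [-2.52  5.52 -1.46]
normal [-0.853  0.308 -0.422] z [ 0.397 -0.142 -0.907] j [ 0.34  0.3  -0.77  1.94  0.73  0.77  0.36]
1.0 [ 0.0036 -0.0069 -0.0041]
1.1 [ 0.0017 -0.0025 -0.002 ]
1.2 [-0.0007  0.0017 -0.0001]
1.3 [-0.0035  0.0056  0.0017]
```

Request:
arm_command(commands=[[[0,0,0,-0.0015,0.002,0.001,0],[0,0,0,-0.0014,0.002,0.001,0],[0,0,0,0,0,0,0]]])

```text
time: 25.95
ee_pos: [0.6147, 0.0794, 0.1038]
eef_rot: [0.798, 0.563, 0.125, 0.175]
ft_force: [-14.8, 14.9, 2.8]
width: 0.0004
```

Run:
```python
from pl import *
p,R=rep()
for c in (1.1,1.2,1.3): print(c,(R.T@(tcp2(c,R)-p)).round(4))
```

```text
p [0.6147 0.0794 0.1038] v [0.0149 0.1446] F [-14.79  14.93   2.8 ]
normal [-0.855  0.305 -0.419] z [ 0.396 -0.139 -0.908] j [ 0.34  0.3  -0.77  1.94  0.73  0.77  0.37]
1.1 [ 0.0019 -0.0035 -0.0035]
1.2 [-0.0005  0.0007 -0.0016]
1.3 [-0.0033  0.0047  0.0003]
```

Force jumped to 21 N, so the clamp is at its stop. I'll retreat and lift, moving away to look.

Request:
arm_command(commands=[[[0,0,0,0.002,-0.0136,-0.0063,0],[0,0,0,0,-0.018,-0.0084,0],[0,0,0,0,0.017,-0.036,0],[0,0,0,0,0,-0.05,0],[0,0,0,0,-0.02,-0.05,0],[0,0,0,0,-0.03,-0.05,0],[0,0,0,0,-0.05,-0.03,0],[0,0,0,0,-0.04,0,0],[0,0,0,0,0,0,0],[0,0,0,0,0,0,0]]])

```text
time: 27.2
ee_pos: [0.3945, 0.1569, 0.249]
eef_rot: [0.799, 0.56, 0.125, 0.178]
ft_force: [0.9, 0.6, 0.1]
width: 0.0002
```

Run:
```python
from pl import *
p,R=rep()
A=snap("x_scene","scene",(135,165,335,300),4);B=snap("x_side","side",(195,195,345,325),4.5)
for c in (1.0,1.1,1.2): print(c,(proj(A,ball(c))-[135,165])*4,(proj(B,ball(c))-[195,195])*4.5)
```

```text
p [0.3945 0.1569 0.249 ] v [-0.2181  0.1585] F [0.93 0.65 0.08]
normal [-0.851  0.309 -0.424] z [ 0.398 -0.145 -0.906] j [ 0.33 -0.46 -0.86  2.12 -0.01  1.04  0.7 ]
1.0 [ 15.28189711 223.18770093] [159.24473638 371.61281799]
1.1 [ 17.89865607 216.13051908] [150.47660974 365.81544562]
1.2 [ 21.52034451 209.18980916] [142.73213399 359.4195304 ]
```

View pics/x_scene.png

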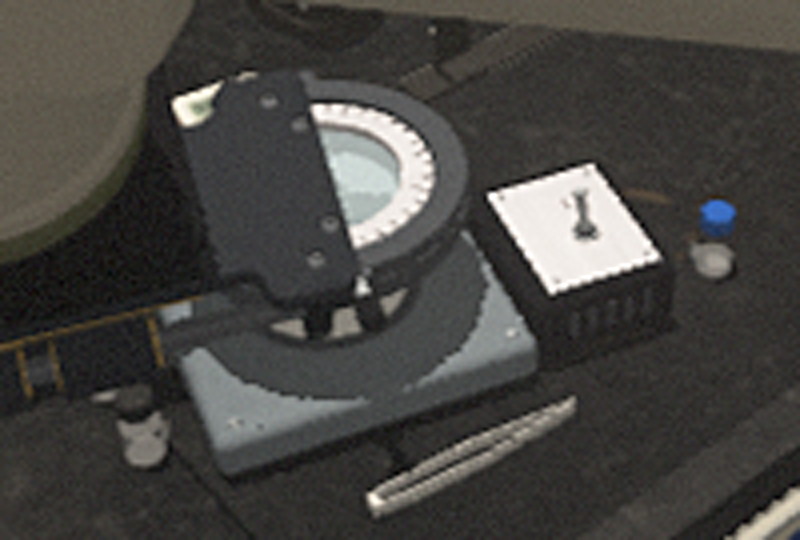

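View pics/x_side.png

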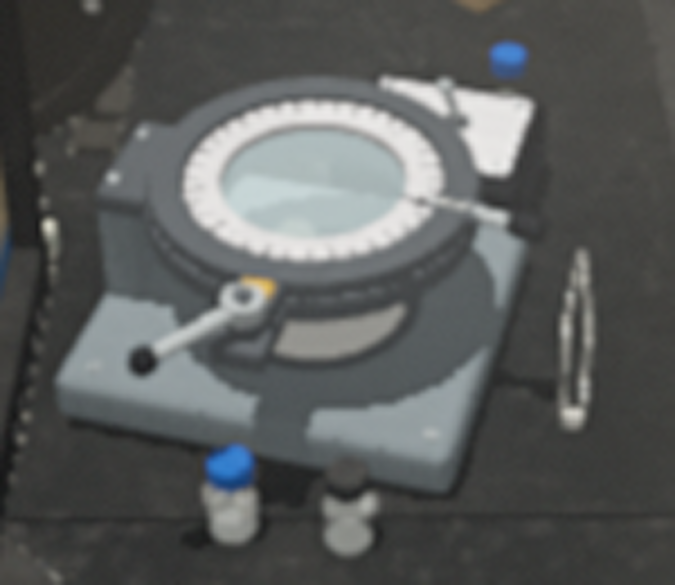

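Clamp ball at (142,359) in the side view, just where 1.2 rad projects (143,359). Now I move the wrist camera over the index to check it stayed at zero.

Run:
```python
from pl import *
p,R=rep();print(R.T@(np.array([.57,-.055,.21])-p))
```

```text
p [0.3947 0.157  0.2487] v [-0.218   0.1586] F [ 0.18 -0.5  -0.43]
normal [-0.852  0.31  -0.422] z [ 0.397 -0.144 -0.906] j [ 0.33 -0.46 -0.86  2.12 -0.01  1.04  0.7 ]
[-0.1394385   0.19868305  0.13515202]
```

Request:
arm_command(commands=[[[0,0,0,-0.023,0.033,0.0225,0],[0,0,0,-0.023,0.033,0.0225,0],[0,0,0,-0.023,0.033,0.0225,0],[0,0,0,-0.023,0.033,0.0225,0],[0,0,0,-0.023,0.033,0.0225,0],[0,0,0,-0.023,0.033,0.0225,0],[0.145,0,0,0,0,0,0],[0.145,0,0,0,0,0,0],[0.146,0,0,0,0,0,0],[0,0,0,0,0,0,0],[0,0,0,0,0,0,0]]])

```text
time: 28.68
ee_pos: [0.5695, -0.0528, 0.2088]
eef_rot: [0.819, 0.574, 0.0, 0.0]
ft_force: [-1.1, -0.3, 0.2]
width: 0.0007
```

Run:
```python
from pl import *
p,R=rep()
c=snap("y_wrist","wrist",(0,0,560,420),1.4)
for a in (158,159,160):print([proj(c,np.r_[H+r*np.array([np.cos(np.radians(a)),np.sin(np.radians(a))]),.107]).round(1) for r in (.046,.06,.075)])
import pickle;pickle.dump(c,open("w5.pkl","wb"))
```

```text
p [ 0.5695 -0.0528  0.2088] v [0.0079 0.0051] F [-1.12 -0.27  0.25]
normal [-0.94   0.34  -0.001] z [ 0.001  0.    -1.   ] j [ 0.51  0.28 -0.59  1.61  0.16  1.3   1.12]
[array([273.8, 138.1]), array([274.4, 117.2]), array([275.2,  94.1])]
[array([272.6, 138.1]), array([272.9, 117.1]), array([273.2,  94. ])]
[array([271.4, 138.1]), array([271.3, 117.1]), array([271.2,  94. ])]
```

View pics/y_wrist.png

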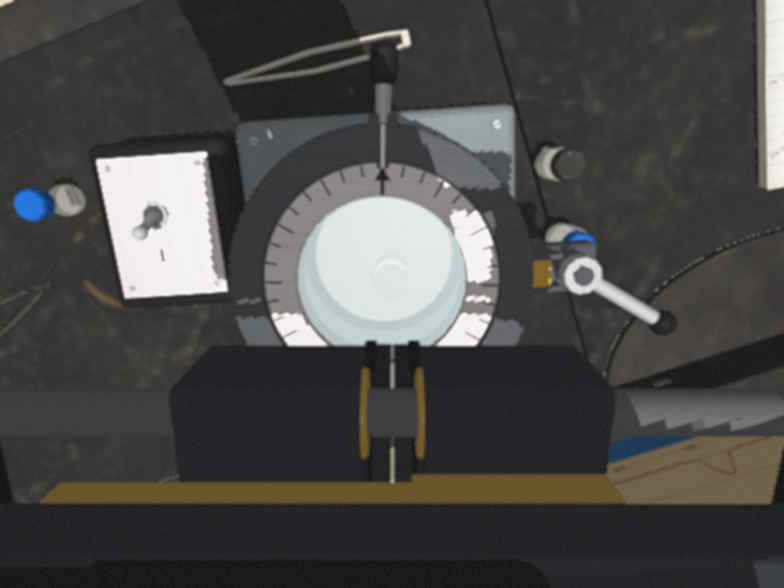

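Run:
```python
from h import *
import pickle
c=pickle.load(open("w5.pkl","rb"))
meas(c,(128,137),(266,280),(96,113),(266,280))
cv2.imwrite("pics/y_zoom.png",cv2.resize(c["frame"][80:150,230:320,::-1],None,fx=8,fy=8,interpolation=cv2.INTER_CUBIC))
```

```text
zero 159.02789041300773 0.14858471513113614 idx 159.02471468893074 0.05354035724448636 diff -0.0031757240769820783
```

View pics/y_zoom.png

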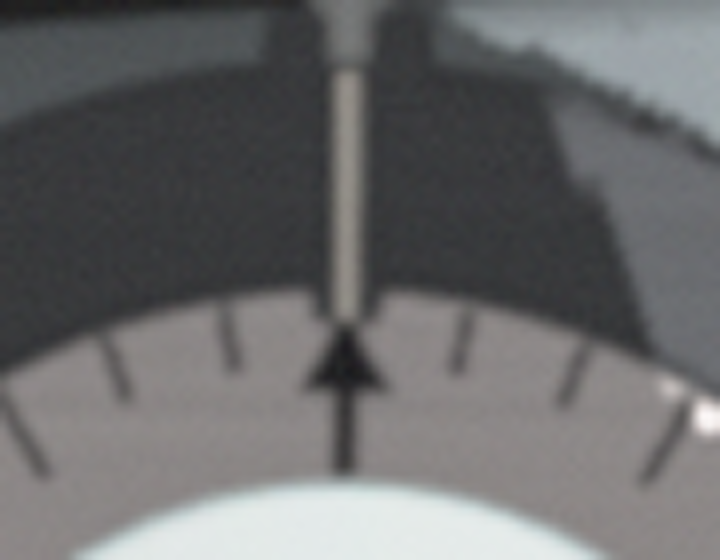

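The index (345,315) is in line with the zero mark (345,340–470), difference 0.00°. The switch is back, the clamp is at its stop and the arm is clear, so I'm handing in.

```bash
python3 -c "
from bench import close_job,read_state
print(read_state()['time'],read_state()['ft_force']);print(close_job())"
```

```text
28.725 [-0.6438553  -0.7073235  -0.09993513]
the job is handed in; nothing more can be done
None
```

The job is done and handed in at 28.7 s of the 61 s allowed: lamp on, index at the zero mark, clamp closed to its stop. `close_job()` gave no verdict, so what follows rests on my own checks.

- **Lamp switch:** I pushed the toggle to the back until it met its stop at about 8 N. Afterwards its ball was within a pixel of where +0.35 rad (on) projects.
- **Analyser:** I pushed the knob round about 49° in all. It overshot zero by roughly 0.9°, so I nudged it back from the other side. The index stood −0.03° from zero before clamping and 0.00° after.
- **Clamp:** I pushed its ball round to the stop, where the force jumped to about 21 N, above the 4–6 N it takes to move it. Afterwards the ball was where 1.2 rad projects.
- **Other things:** The vials and tweezers looked unmoved in the last pictures. I did not measure them, nor check the carton at the end. The scale's zero mark read 159.0° both before and after clamping. The arm ended clear of everything.

**Disagreement:** with the arm low beside the knob, the oblique wrist views differed by about 0.3° between the two sides. I therefore relied on the views centred over the mark for the analyser.

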